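# Pack the decorating caddy

### The arm

A 7-joint arm with a two-finger parallel gripper is mounted at the origin on the work surface; the furniture and walls round the work are solid. World frame = base frame: x ahead of the robot, y to its left, z up, the work surface at z = 0. Lengths are in mm, angles in degrees, forces in N, time in s.
With the tool pointing down it reaches from about 350 to 775 mm from the base axis. Payload 3.1 kg.
Tool frame: the origin (TCP) lies midway between the tips of the shut fingers; the grasp point (between the pads) lies 19 mm behind it (manip.grip_depth is the distance from the TCP to the grasp point, in mm); z points along the fingers, y is the direction in which the jaws open and shut (so a half turn about z gives the same grasp; the last joint's range is limited). The gripper opens to 85 mm and grips with 20 to 120 N. Pads are 22 mm wide; open, the fingers measure 114 mm over their backs; the gripper's body (76 mm by 85 mm) begins 54 mm behind the grasp point. The pads swing forward as they close: fully open they stand 13 mm farther back than shut.
Start: joints at [64.188, 17.813, 0.802, 86.603, -0.252, 75.585, -1.558], TCP at [218.663, -504.682, 231.304] pointing down, gripper open.
Joint ranges: [-154.91, 154.91], [-16.99, 109.72], [-72.82, 74.43], [7.12, 147.25], [-82.49, 262.49], [11.32, 116.49], [-174.64, 174.64]. Speed limits (degrees/s): [159.86, 159.86, 180, 180, 180, 180, 180].

### API

Orientations are given as a 3x3 rotation matrix whose columns are the frame's x, y, z axes.
In Python, from rig import monitor, snapshot, camera_params, manip, boxes_of, regions_of, tip_of gives the robot as it stands.
- The arm moves only by the tool send_rows, never from a script. Its argument "deltas" is a list of rows, each a list of 7 numbers: the closure, from 0 (fully open) to 1 (shut), then the shift along the tool's x, y, z in units of 30 cm (1.0 is 30 cm), then the turn, a rotation vector about the tool's x, y, z in units of 360 degrees (1.0 is 360 degrees). In form: [[grip, tx, ty, tz, rx, ry, rz], ...]. A call has 1 to 12 rows; each row is the pose to reach, as a shift and turn from the pose commanded when the call began, along the tool's axes at that moment, turning the shorter way round; what a row does not reach only later rows make up. A row lasts 1/12 s, in which the tool goes at most 41.7 mm and 7.16 degrees, less where a joint would pass 70% of its speed; a pose out of reach is approached as far as the arm can. A call with a number of a shift or a turn outside -1 to 1 is refused whole. A call with a gripper value outside its range is refused whole. The fingers move at their own pace and stop on an object; "grip_force" is the grip in N (left out, the last holds). Time passes only in rows, so rows that repeat a pose let the fingers close. It gives the time, the measured TCP pose, the force and the opening at its end, in the units of the state.
- monitor.sense(): the state, without advancing time (a new reading comes with each control period).
- snapshot(name): name is "scene" or "top"; returns the picture (480x640x3 uint8, red, green, blue); there is no depth.
- camera_params(name): a dict with "fx", "fy", "cx", "cy" (pixels), "pose" (4x4, takes a point from camera to world coordinates). Camera axes: x right, y down, z forward; pixel columns grow to the right and rows downward; lengths in mm; the calibration is good to about 2 mm. A picture is of the moment at which its call begins. camera_params takes no time and is no camera call.
- manip.job_done(): hands the job in, once; it reports no verdict.
Trained networks look in the newest picture that a camera, given by its name, has taken for a name from the list of things; names that differ only in an ending like _2 or _b are one class to them, and where a whole thing is asked for, a point or a joint stands for the part that bears it (a point fixed in the world has none). Each returns a list of dicts, best first, with "p" (0 to 1); they miss things now and then, are a little off and sometimes report something else, mostly with a low value. They report only what shows in the picture. A call takes as long as a camera call. They do not tell look-alikes from the thing itself.
- boxes_of(name, camera): "position" ([x, y, z] in mm, in the coordinates of the camera as it stood for that picture, good to about 4 mm: the middle of the surface that is visible of it).
- regions_of(name, camera): "pixels" (480x640 bool, what is visible of it).
- tip_of(name, camera): "position" ([x, y, z] in mm, in the coordinates of the camera as it stood for that picture, good to about 4 mm: a listed point, or the origin of a listed thing).
The state is a dict: "clock": time; "joint_pos": joint angles; "qvel": joint speeds; "tau": joint torques, N m; "ee_pos": TCP position; "eef_rot": TCP orientation; "ft_force": force on the tool from outside, world axes, zero at the start; "ft_torque": the same for the moment, N m; "opening": finger opening in mm.
Only numpy, scipy, OpenCV 4.12 (cv2) and the standard library are available. Lean on these libraries where they do the work, as an engineer would, in place of code of your own. Each camera call takes 0.05 s, during which the arm holds its last target.

### The job

Pack the wooden caddy for the decorating class: put the two lidded pigment pots, the small dropper bottle and the square-footed wooden stamp into it, each standing upright on the bottom of the well that is cut for its size and shape (large pot in the largest round well, small pot in the middle one, bottle in the smallest, square stamp in the square well). The round-footed stamp and the open cup do not belong to the kit: leave them standing where they are.

Things in the scene. Friction and masses are not known exactly. Their poses are not given: they have to be found in the camera images.
- pot_large: large lidded pigment pot, white with a black screw lid: upright cylinder, 64 mm in diameter and 65 mm tall (body 62 mm in diameter, lid the top 16 mm). Stands upright and loose, about 0.12 kg. Origin: centre of the underside; z up.
- pot_small: small lidded pigment pot, blue with a white screw lid: upright cylinder, 52 mm in diameter and 65 mm tall (body 50 mm in diameter, lid the top 16 mm). Stands upright and loose, about 0.12 kg. Origin: centre of the underside; z up.
- dropper: small dark grey dropper bottle, round, 35 mm in diameter up to about 50 mm height, then a narrower neck and a thin nozzle up to 82 mm. Stands upright and loose, about 0.06 kg. Origin: centre of the underside; z up.
- stamp_square: wooden clay stamp with a SQUARE foot 44 x 44 x 14 mm, carrying a round turned handle with its top at 66 mm; the handle is thickest (29 mm in diameter) at 50 mm height and waisted to 18 mm at 24 mm. Stands on its foot, loose, about 0.08 kg. Origin: centre of the underside; z up. x and y are parallel to the foot's sides.
- stamp_round: look-alike that stays: wooden clay stamp with the same handle, 66 mm tall, but a ROUND foot 44 mm in diameter. Loose. Origin: centre of the underside; z up.
- open_cup: look-alike that stays: pale green glazed cup without a lid, 68 mm in diameter, 55 mm tall. Loose. Origin: centre of the underside; z up.
- well_large: the largest round well, 82 mm in diameter, 16 mm deep, felt-floored, in a light plywood block 98x98x24 mm, one of four (two by two, pitch 100 mm, order varies) in a dark wooden tray 214 mm square, 24 mm high, parallel to them; all fixed. Origin: centre of the block's underside, 6 mm above the table; z up along the well's axis, well floor at 8 mm, block top at 24 mm; x, y parallel to the block's sides. It is for the large pot.
- well_medium: the middle round well, 70 mm in diameter, 16 mm deep, felt-floored, in a light plywood block 98x98x24 mm, one of four (two by two, pitch 100 mm, order varies) in a dark wooden tray 214 mm square, 24 mm high, parallel to them; all fixed. Origin: centre of the block's underside, 6 mm above the table; z up along the well's axis, well floor at 8 mm, block top at 24 mm; x, y parallel to the block's sides. It is for the small pot.
- well_small: the smallest round well, 53 mm in diameter, 16 mm deep, felt-floored, in a light plywood block 98x98x24 mm, one of four (two by two, pitch 100 mm, order varies) in a dark wooden tray 214 mm square, 24 mm high, parallel to them; all fixed. Origin: centre of the block's underside, 6 mm above the table; z up along the well's axis, well floor at 8 mm, block top at 24 mm; x, y parallel to the block's sides. It is for the dropper bottle.
- well_square: the square well, 62 x 62 mm, its sides parallel to the block's, 16 mm deep, felt-floored, in a light plywood block 98x98x24 mm, one of four (two by two, pitch 100 mm, order varies) in a dark wooden tray 214 mm square, 24 mm high, parallel to them; all fixed. Origin: centre of the block's underside, 6 mm above the table; z up along the well's axis, well floor at 8 mm, block top at 24 mm; x, y parallel to the block's sides. It is for the square-footed stamp.
Things that resemble listed ones, but are neither listed nor needed, are in the scene too. Leave any orange, purple or red look-alike of the dropper alone.

How it is judged:
By the outcome, as a careful person would: the job done as asked, in the order asked, and still so for the second after the job is handed in, with the robot touching nothing.
It also fails if it takes over 109 s, if anything falls off the work surface, if the arm or the gripper's body presses on something with over 40 N, if the wrist force passes 120 N, or if a joint passes its speed limit or range.

## Working session

There is one attempt and no reset: what is moved stays moved. The work goes in short steps, Python scripts to look and compute and a tool call to move; the robot and the scene stay as the last step left them, time stands still between calls to the robot, and variables do not carry over. Pictures are saved under pics/ and viewed, and the job is handed in when it is done.

Besides the shell and the picture viewer there is one more tool, called after "Call:" as a command line: name --pt "numbers of a row" for each row, then --argument value for the rest. send_rows: Moves the arm, as the interface text tells. Its arguments: {"type":"object","properties":{"deltas":{"type":"array"},"grip_force":{"type":"number"}},"required":["deltas"]}

```bash
mkdir -p pics; ls; python3 - <<'E'
from rig import *
import cv2,numpy as np
for n in ("scene","top"):
    im=snapshot(n); cv2.imwrite(f"pics/{n}0.png",im[:,:,::-1]); p=camera_params(n); print(n,p["fx"],p["fy"],p["cx"],p["cy"]);print(np.round(p["pose"],3))
s=monitor.sense(); print(s["clock"],s["ee_pos"],np.round(s["eef_rot"],3),s["opening"],manip.grip_depth)
E
```

```text
pics
scene 588.6222097199169 588.6222097199169 314.7133429420306 237.18149754817446
[[-4.54000e-01 -5.08000e-01  7.32000e-01 -4.60166e+02]
 [-8.91000e-01  2.64000e-01 -3.70000e-01  5.62318e+02]
 [-5.00000e-03 -8.20000e-01 -5.73000e-01  8.32803e+02]
 [ 0.00000e+00  0.00000e+00  0.00000e+00  1.00000e+00]]
top 464.4124412804828 464.4124412804828 315.1201316782569 238.77240382073182
[[-2.10000e-02 -9.77000e-01  2.12000e-01  3.41008e+02]
 [-1.00000e+00  2.00000e-02 -8.00000e-03  6.17040e+01]
 [ 4.00000e-03 -2.12000e-01 -9.77000e-01  8.90277e+02]
 [ 0.00000e+00  0.00000e+00  0.00000e+00  1.00000e+00]]
0.1 [ 218.41956934 -504.07557091  230.33640201] [[ 0.918  0.398 -0.001]
 [ 0.398 -0.918  0.002]
 [-0.    -0.002 -1.   ]] 85.64473622905746 18.700000000000003
```

View pics/scene0.png

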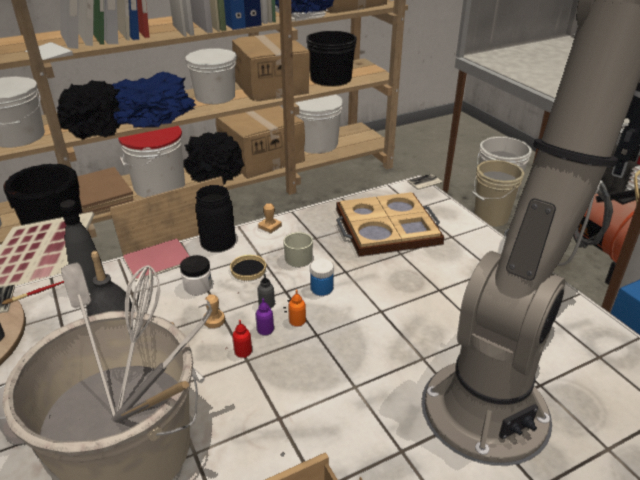

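View pics/top0.png

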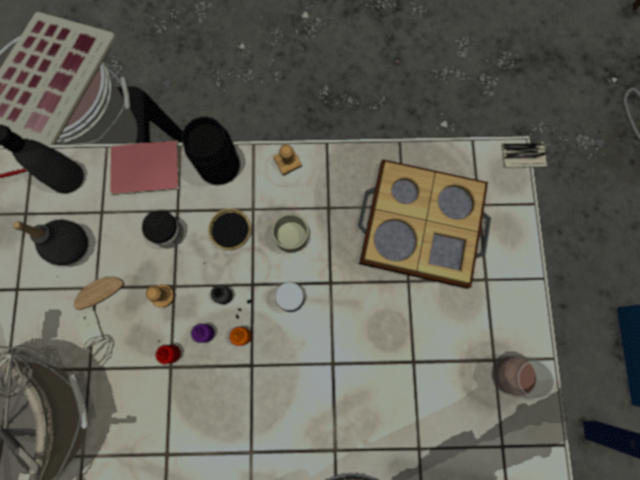

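Top view shows the square stamp at about (288,160), the large pot at (160,228), the small pot at (290,296) and the dropper at (221,294). The tray is centred near (425,222). The round stamp (159,295), cup (291,233) and gold-rimmed tin (229,229) are to be left.

```bash
cat > h.py <<'E'
from rig import *
import cv2,numpy as np
def w(cam,p):
    T=np.array(camera_params(cam)["pose"]); return T[:3,:3]@np.array(p)+T[:3,3]
def proj(cam,P):
    c=camera_params(cam);T=np.array(c["pose"]);q=T[:3,:3].T@(np.array(P,float)-T[:3,3]);return np.array([c["fx"]*q[0]/q[2]+c["cx"],c["fy"]*q[1]/q[2]+c["cy"]])
def back(cam,uv,z):
    c=camera_params(cam);T=np.array(c["pose"]);d=T[:3,:3]@np.array([(uv[0]-c["cx"])/c["fx"],(uv[1]-c["cy"])/c["fy"],1]);o=T[:3,3];return o+d*(z-o[2])/d[2]
E
python3 - <<'E'
from h import *
for n in "pot_large pot_small dropper stamp_square stamp_round open_cup well_large well_medium well_small well_square".split():
    for c in ("top","scene"):
        r=tip_of(n,c)
        for d in r[:4]:
            P=w(c,d["position"]); print(n,c,round(d["p"],2),P.round(1),proj(c,P).round(0))
    r=regions_of(n,"top")
    for d in r[:3]:
        m=d["pixels"].astype(np.uint8); ys,xs=np.nonzero(m); print("   reg",round(d["p"],2),m.sum(),xs.mean().round(1),ys.mean().round(1),xs.min(),xs.max(),ys.min(),ys.max())
print(monitor.sense()["clock"])
E
```

```text
pot_large top 0.79 [553.  339.2   5.4] [169. 232.]
pot_large scene 0.9 [550.  341.8   4.1] [198. 286.]
   reg 0.92 1214 162.7 228.4 142 184 209 247
pot_small top 0.86 [420.7 108.2   1. ] [288. 298.]
pot_small top 0.66 [ 595.6 -220.8    4.5] [453. 205.]
pot_small scene 0.85 [418.7 104.2  -1.1] [321. 290.]
pot_small scene 0.63 [551.3 340.8   2.1] [198. 286.]
pot_small scene 0.48 [540.4 101.7   0.8] [298. 259.]
   reg 0.71 681 290.0 296.5 276 304 282 311
dropper top 0.82 [352.9 266.3   6.5] [203. 336.]
dropper top 0.72 [3.214e+02 3.224e+02 3.000e-01] [173. 354.]
dropper top 0.71 [428.4 231.4   2.4] [223. 295.]
dropper top 0.69 [353.9 195.7   2.7] [241. 334.]
dropper scene 0.89 [429.2 231.2   2.9] [265. 304.]
dropper scene 0.86 [322.3 323.1   1.8] [243. 351.]
dropper scene 0.81 [3.545e+02 1.947e+02 2.000e-01] [296. 321.]
dropper scene 0.76 [353.4 256.2   4. ] [269. 329.]
   reg 0.88 439 168.3 353.6 156 181 344 363
   reg 0.81 341 240.1 335.5 230 251 326 345
   reg 0.77 373 221.4 294.2 210 233 284 304
stamp_square top 0.83 [694.9 110.6   1.9] [286. 162.]
stamp_square top 0.23 [428.8 230.2
[... 601 characters left out ...]
 -98.2   7.7] [375. 238.]
   reg 0.49 1272 162.5 228.1 142 184 208 248
   reg 0.48 2536 404.8 190.6 375 434 162 219
well_medium top 0.62 [ 592.8 -218.4    7.1] [452. 207.]
well_medium scene 0.87 [ 596.9 -220.2    9.1] [400. 211.]
   reg 0.96 2520 455.5 201.9 426 484 174 230
well_small top 0.75 [ 621.8 -119.5    8.3] [402. 193.]
well_small top 0.34 [430.6 344.9   4. ] [163. 295.]
well_small scene 0.72 [ 620.6 -124.7    8.6] [363. 216.]
well_small scene 0.71 [522.8 -96.8  11.3] [374. 237.]
   reg 0.97 2496 404.7 190.7 375 434 162 219
well_square top 0.78 [ 500.3 -195.6    5.2] [444. 253.]
well_square scene 0.84 [ 497.3 -195.9    6.4] [414. 233.]
   reg 0.65 2869 447.2 251.5 417 477 221 282
1.6
```

```bash
python3 - <<'E'
import cv2
a=cv2.imread("pics/top0.png"); 
cv2.imwrite("pics/top0a.png",cv2.resize(a[130:380,120:320],None,fx=3.0,fy=2.4*1.0,interpolation=cv2.INTER_CUBIC)[:600] if 0 else cv2.resize(a[135:375,130:340],None,fx=2.5,fy=2.5,interpolation=cv2.INTER_CUBIC))
cv2.imwrite("pics/top0b.png",cv2.resize(a[150:300,350:500],None,fx=4,fy=4,interpolation=cv2.INTER_CUBIC))
E
```

```text
(no output)
```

View pics/top0a.png

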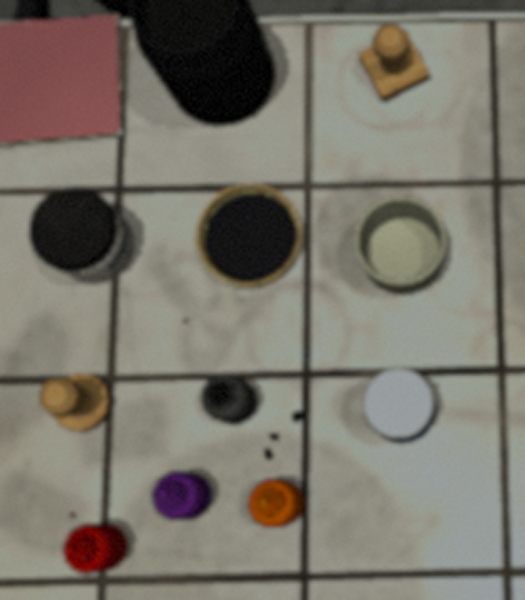

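View pics/top0b.png

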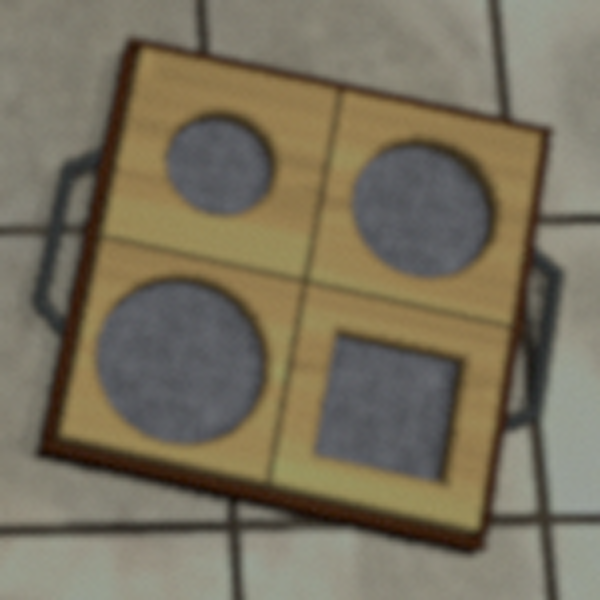

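```bash
python3 - <<'E'
from h import *
z=lambda u,v:(130+u/2.5,135+v/2.5)
for n,u,v,h in [("potL lid",75,229,65),("potS lid",399,404,65),("dropper top",221,393,82),("drop shoulder",229,400,50),("sq handle top",391,41,66),("rs",58,396,66),("cup rim",402,244,55),("tin rim",250,235,40),("purple",181,494,50),("orange",275,502,50)]:
    print(n,back("top",z(u,v),h).round(1))
print("foot",[back("top",z(u,v),hh).round(1) for u,v,hh in[(429,74,14),(387,98,0),(386,91,14),(361,64,14)]])
zb=lambda u,v:(350+u/4,150+v/4)
C=[back("top",zb(*p),30) for p in [(138,42),(549,130),(478,532),(57,438)]]
print(np.round(C,1),np.mean(C,0)); 
for a,b in [(0,1),(1,2),(2,3),(3,0)]:
    d=C[b]-C[a]; print(np.linalg.norm(d).round(1),np.degrees(np.arctan2(d[1],d[0])).round(2))
print(back("top",zb(305,283),30).round(1))
# fit wells
import itertools
obs={"L":(524.5,-97.9),"M":(595,-219.3),"S":(621.2,-122.1),"Q":(498.8,-195.7)}
th=np.radians(np.arange(-45,45,.1))
# from center: angle fit
c=np.mean(list(obs.values()),0);loc={"L":(-1,1),"S":(1,1),"M":(1,-1),"Q":(-1,-1)}
s=0j
for k in obs: s+=complex(*(np.array(obs[k])-c))*np.conj(complex(*loc[k]))
print(c,np.degrees(np.angle(s)),abs(s)/8)
# color masks
im=snapshot("scene");cv2.imwrite("pics/scene1.png",im[:,:,::-1])
cv2.imwrite("pics/scene1a.png",cv2.resize(im[190:370,170:450,::-1],None,fx=2.8,fy=2.8,interpolation=cv2.INTER_CUBIC))
E
```

```text
potL lid [548.7 337.5  65. ]
potS lid [416.5 102.   65. ]
dropper top [425.1 224.7  82. ]
drop shoulder [423.3 225.2  50. ]
sq handle top [690.5 105.5  66. ]
rs [427. 343.  66.]
cup rim [535.1  99.2  55. ]
tin rim [547.8 214.1  40. ]
purple [357.5 257.8  50. ]
orange [350.5 191.1  50. ]
foot [array([683.7,  78.1,  14. ]), array([669.3, 112.6,   0. ]), array([670. , 112.6,  14. ]), array([693.3, 132.5,  14. ])]
[[ 682.9  -85.5   30. ]
 [ 633.5 -283.6   30. ]
 [ 438.  -230.9   30. ]
 [ 486.3  -37.1   30. ]] [ 560.17822665 -159.27243031   30.        ]
204.1 -104.0
202.4 164.93
199.8 76.03
202.5 -13.84
[ 559. -159.   30.]
[ 559.875 -158.75 ] -14.414439390216877 50.06347533381997
```

View pics/scene1a.png

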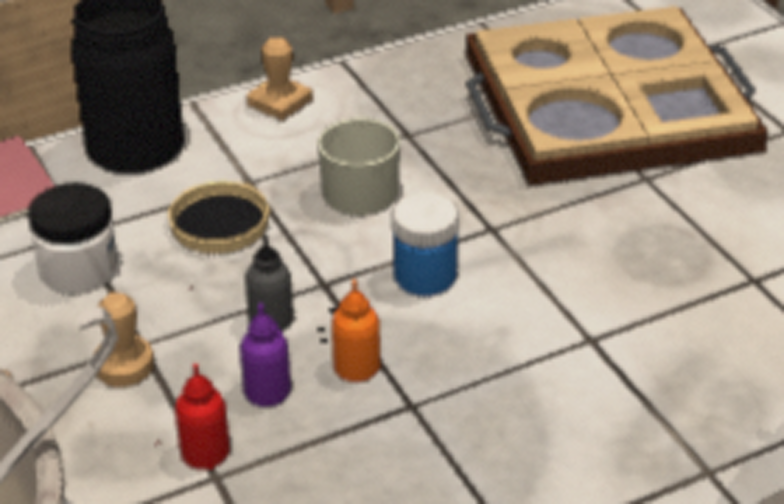

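```bash
cat > fit.py <<'E'
from h import *
from scipy.optimize import minimize
def model(cam,x,y,th,shape,S=4):
    m=np.zeros(shape,np.uint8)
    def hull(P):
        q=np.array([proj(cam,p) for p in P]); cv2.fillConvexPoly(m,cv2.convexHull(np.round((q*S)).astype(np.int32)),1)
    c,s=np.cos(th),np.sin(th)
    hull([(x+c*a-s*b,y+s*a+c*b,z) for a in(-22,22) for b in(-22,22) for z in(0,14)])
    rs=[(14,10),(24,9),(38,12),(50,14.5),(60,12.5),(66,7)]
    for (z0,r0),(z1,r1) in zip(rs,rs[1:]):
        hull([(x+r*np.cos(t),y+r*np.sin(t),z) for z,r in((z0,r0),(z1,r1)) for t in np.arange(0,6.28,.4)])
    return m
E
python3 - <<'E'
from fit import *
S=4
for cam,f in (("top","pics/top0.png"),("scene","pics/scene0.png")):
    im=cv2.imread(f); u=proj(cam,(691,107,25)).astype(int)
    hsv=cv2.cvtColor(im,cv2.COLOR_BGR2HSV).astype(float)
    sat=cv2.resize(hsv[:,:,1],None,fx=S,fy=S,interpolation=cv2.INTER_CUBIC)
    x0,y0=(u-28)*S;x1,y1=(u+28)*S
    crop=sat[y0:y1,x0:x1]; t,seg=cv2.threshold(crop.clip(0,255).astype(np.uint8),0,1,cv2.THRESH_OTSU)
    n,l,st,_=cv2.connectedComponentsWithStats(seg); k=1+np.argmax(st[1:,4]); seg=(l==k)
    def cost(p):
        m=model(cam,p[0],p[1],p[2],sat.shape)[y0:y1,x0:x1]>0
        return 1-(m&seg).sum()/(m|seg).sum()
    best=[]
    for a in range(0,90,15):
        r=minimize(cost,[691,107,np.radians(a)],method="Nelder-Mead",options=dict(initial_simplex=[[691,107,np.radians(a)],[697,107,np.radians(a)],[691,113,np.radians(a)],[691,107,np.radians(a+10)]]))
        best.append((round(r.fun,3),r.x[:2].round(1),np.degrees(r.x[2]).round(1)%90))
    best.sort(key=lambda b:b[0]); print(cam,t,seg.sum(),best[:4])
    vis=cv2.resize(im,None,fx=S,fy=S,interpolation=cv2.INTER_CUBIC)
    b=best[0]; m=model(cam,*b[1],np.radians(b[2]),sat.shape)
    cs,_=cv2.findContours(m,cv2.RETR_EXTERNAL,cv2.CHAIN_APPROX_NONE); cv2.drawContours(vis,cs,-1,(0,0,255),1)
    v=vis[y0:y1,x0:x1]; s2=vis.copy(); cs,_=cv2.findContours(seg.astype(np.uint8),cv2.RETR_EXTERNAL,cv2.CHAIN_APPROX_NONE); v=v.copy(); cv2.drawContours(v,cs,-1,(0,255,0),1)
    cv2.imwrite(f"pics/st_{cam}.png",cv2.resize(v,(400,400)))
a=cv2.imread("pics/st_top.png");b=cv2.imread("pics/st_scene.png");cv2.imwrite("pics/st.png",np.hstack([a,b]))
E
```

```text
Traceback (most recent call last):
  File "fit.py", line 11, in model
    hull([(x+r*np.cos(t),y+r*np.sin(t),z) for z,r in((z0,r0),(z1,r1)) for t in np.arange(0,6.28,.4)])
    ~~~~^^^^^^^^^^^^^^^^^^^^^^^^^^^^^^^^^^^^^^^^^^^^^^^^^^^^^^^^^^^^^^^^^^^^^^^^^^^^^^^^^^^^^^^^^^^^^
  File "fit.py", line 6, in hull
    q=np.array([proj(cam,p) for p in P]); cv2.fillConvexPoly(m,cv2.convexHull(np.round((q*S)).astype(np.int32)),1)
                ~~~~^^^^^^^
  File "h.py", line 6, in proj
    c=camera_params(cam);T=np.array(c["pose"]);q=T[:3,:3].T@(np.array(P,float)-T[:3,3]);return np.array([c["fx"]*q[0]/q[2]+c["cx"],c["fy"]*q[1]/q[2]+c["cy"]])
ValueError: time passes only in moves, steps and waits
```

```bash
sed -i '2a _cp={}\n_camp=camera_params\ndef camera_params(n):\n    if n not in _cp: _cp[n]=_camp(n)\n    return _cp[n]' h.py; cat > fitrun.py <<'E'
from fit import *
import sys
S=4
def run(files,guess,out):
  outs=[];res={}
  for cam,f in files:
    im=cv2.imread(f); u=proj(cam,(guess[0],guess[1],25)).astype(int)
    hsv=cv2.cvtColor(im,cv2.COLOR_BGR2HSV).astype(float)
    sat=cv2.resize(hsv[:,:,1],None,fx=S,fy=S,interpolation=cv2.INTER_CUBIC)
    x0,y0=(u-28)*S;x1,y1=(u+28)*S
    crop=sat[y0:y1,x0:x1]; t,seg=cv2.threshold(crop.clip(0,255).astype(np.uint8),0,1,cv2.THRESH_OTSU)
    n,l,st,_=cv2.connectedComponentsWithStats(seg); k=1+np.argmax(st[1:,4]); seg=(l==k)
    def cost(p):
        m=model(cam,p[0],p[1],p[2],sat.shape)[y0:y1,x0:x1]>0
        return 1-(m&seg).sum()/(m|seg).sum()
    best=[];gx,gy=guess
    for a in range(0,90,15):
        A=np.radians(a)
        r=minimize(cost,[gx,gy,A],method="Nelder-Mead",options=dict(maxfev=120,initial_simplex=[[gx,gy,A],[gx+6,gy,A],[gx,gy+6,A],[gx,gy,A+.17]]))
        best.append((round(r.fun,3),r.x[:2].round(1),np.degrees(r.x[2]).round(1)%90))
    best.sort(key=lambda b:b[0]); print(cam,t,seg.sum(),best[:4])
    b=best[0]; m=model(cam,*b[1],np.radians(b[2]),sat.shape)
    vis=cv2.resize(im,None,fx=S,fy=S,interpolation=cv2.INTER_CUBIC)
    cs,_=cv2.findContours(m,cv2.RETR_EXTERNAL,cv2.CHAIN_APPROX_NONE); cv2.drawContours(vis,cs,-1,(0,0,255),1)
    v=vis[y0:y1,x0:x1].copy(); cs,_=cv2.findContours(seg.astype(np.uint8),cv2.RETR_EXTERNAL,cv2.CHAIN_APPROX_NONE); cv2.drawContours(v,cs,-1,(0,255,0),1)
    outs.append(cv2.resize(v,(400,400)))
  cv2.imwrite(out,np.hstack(outs))
E
python3 -c "
from fitrun import *
run([('top','pics/top0.png'),('scene','pics/scene0.png')],(691,107),'pics/st.png');print(monitor.sense()['clock'])"
```

```text
top 78.0 8012 [(np.float64(0.118), array([696.3, 107.3]), np.float64(28.9)), (np.float64(0.119), array([695.2, 106.9]), np.float64(29.0)), (np.float64(0.12), array([694.9, 107.2]), np.float64(27.3)), (np.float64(0.12), array([695.2, 107.5]), np.float64(28.8))]
scene 77.0 6019 [(np.float64(0.106), array([700. , 103.7]), np.float64(27.9)), (np.float64(0.107), array([700.2, 103.9]), np.float64(27.8)), (np.float64(0.108), array([699.8, 104. ]), np.float64(24.8)), (np.float64(0.108), array([699.1, 104.2]), np.float64(30.5))]
1.65
```

View pics/st.png

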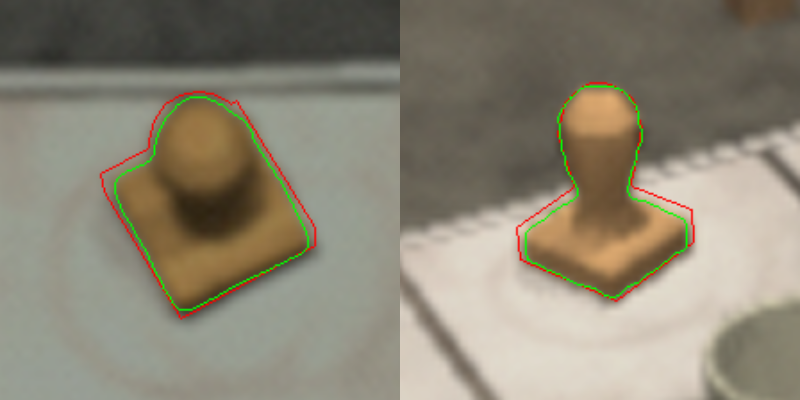

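```bash
cat > go.py <<'E'
from h import *
from scipy.spatial.transform import Rotation as R
import sys
# targets x,y,z,jawaz chain, starting from measured pose
def Rot(az):
    a=np.radians(az); y=np.array([np.cos(a),np.sin(a),0]); z=np.array([0,0,-1.]); x=np.cross(y,z); return np.c_[x,y,z]
s=monitor.sense(); p=np.array(s["ee_pos"]); M=np.array(s["eef_rot"])
print("t",round(s["clock"],2),p.round(1),"jaw az",np.degrees(np.arctan2(M[1,1],M[0,1])).round(1),"open",round(s["opening"],1),"F",np.round(s["ft_force"],1),"q",np.round(s["joint_pos"],0))
for a in sys.argv[1:]:
    x,y,z,az=map(float,a.split(","))
    t=np.array([x,y,z]);N=Rot(az);d=M.T@(t-p)/300;r=R.from_matrix(M.T@N).as_rotvec()/(2*np.pi)
    print(a,"->",d.round(4),r.round(4),"rows",max(np.linalg.norm(t-p)/41.7,np.linalg.norm(r)*360/7.16).round(1)); p=t;M=N
E
python3 go.py 330,-250,230,-37 430,20,230,0 550,339,200,31.6 550,339,14,31.6
```

```text
t 1.65 [ 218.7 -504.7  231.3] jaw az -66.6 open 85.5 F [ 0.3 -0.  -0.2] q [64. 18.  1. 87. -0. 76. -2.]
330,-250,230,-37 -> [ 0.678  -0.6314  0.0043] [ 0.      0.     -0.0821] rows 6.7
430,20,230,0 -> [ 0.9194 -0.2754  0.    ] [ 0.      0.     -0.1028] rows 6.9
550,339,200,31.6 -> [1.0633 0.4    0.1   ] [ 0.      0.     -0.0878] rows 8.2
550,339,14,31.6 -> [0.   0.   0.62] [0. 0. 0.] rows 4.5
```

Call:
send_rows --pt "0 0.68 -0.63 0 0 0 -0.082" --pt "0 0.68 -0.63 0 0 0 -0.082" --pt "0 0.68 -0.63 0 0 0 -0.082" --pt "0 0.68 -0.63 0 0 0 -0.082" --pt "0 0.68 -0.63 0 0 0 -0.082" --pt "0 0.68 -0.63 0 0 0 -0.082" --pt "0 0.68 -0.63 0 0 0 -0.082" --pt "0 0.68 -0.63 0 0 0 -0.082" --grip_force 40

```text
clock: 2.32
ee_pos: [334.1, -243.1, 231.8]
eef_rot: [[0.593, 0.805, 0.002], [0.805, -0.593, 0.002], [0.003, 0.0, -1.0]]
ft_force: [0.9, -0.3, 0.6]
opening: 85.4
```

Call:
send_rows --pt "0 0.92 -0.275 0 0 0 -0.103" --pt "0 0.92 -0.275 0 0 0 -0.103" --pt "0 0.92 -0.275 0 0 0 -0.103" --pt "0 0.92 -0.275 0 0 0 -0.103" --pt "0 0.92 -0.275 0 0 0 -0.103" --pt "0 0.92 -0.275 0 0 0 -0.103" --pt "0 0.92 -0.275 0 0 0 -0.103" --pt "0 0.92 -0.275 0 0 0 -0.103"

```text
clock: 2.98
ee_pos: [433.0, 28.9, 232.2]
eef_rot: [[-0.014, 1.0, 0.004], [1.0, 0.014, 0.006], [0.006, 0.004, -1.0]]
ft_force: [0.5, 0.1, 0.5]
opening: 85.5
```

```bash
python3 go.py 520,290,200,31.6 550,339,200,31.6
```

```text
t 2.98 [433.   28.9 232.2] jaw az 0.8 open 85.5 F [0.5 0.1 0.5] q [ 27.   6. -35. 102.   3.  73.  -8.]
520,290,200,31.6 -> [0.8656 0.3016 0.1138] [ 0.0009 -0.0008 -0.0856] rows 6.6
550,339,200,31.6 -> [0.0867 0.1708 0.    ] [0. 0. 0.] rows 1.4
```

Call:
send_rows --pt "0 0.86 0.3 0.11 0 0 -0.086" --pt "0 0.86 0.3 0.11 0 0 -0.086" --pt "0 0.86 0.3 0.11 0 0 -0.086" --pt "0 0.86 0.3 0.11 0 0 -0.086" --pt "0 0.86 0.3 0.11 0 0 -0.086" --pt "0 0.86 0.3 0.11 0 0 -0.086" --pt "0 0.86 0.3 0.11 0 0 -0.086" --pt "0 0.86 0.3 0.11 0 0 -0.086" --pt "0 0.86 0.3 0.11 0 0 -0.086"

```text
clock: 3.73
ee_pos: [520.9, 278.8, 197.3]
eef_rot: [[-0.517, 0.856, -0.002], [0.856, 0.517, -0.0], [0.001, -0.002, -1.0]]
ft_force: [-0.5, 0.3, -0.2]
opening: 85.3
```

```bash
python3 go.py 550,339,100,31.6 550,339,14,31.6
```

```text
t 3.73 [520.9 278.8 197.3] jaw az 31.1 open 85.3 F [-0.5  0.3 -0.2] q [ -2.  30. -42.  82.  20.  76. -14.]
550,339,100,31.6 -> [0.1214 0.1875 0.3242] [-0.0003 -0.0001 -0.0013] rows 2.8
550,339,14,31.6 -> [0.     0.     0.2867] [0. 0. 0.] rows 2.1
```

Call:
send_rows --pt "0 0.12 0.19 0.2 0 0 0" --pt "0 0.12 0.19 0.3 0 0 0" --pt "0 0.12 0.19 0.32 0 0 0" --pt "0 0.12 0.19 0.32 0 0 0" --pt "0 0.12 0.19 0.32 0 0 0" --pt "0 0.12 0.19 0.32 0 0 0" --pt "0 0.12 0.19 0.32 0 0 0"

```text
clock: 4.32
ee_pos: [553.2, 337.0, 105.4]
eef_rot: [[-0.513, 0.859, 0.004], [0.859, 0.513, 0.001], [-0.001, 0.004, -1.0]]
ft_force: [-0.4, 0.0, 0.6]
opening: 85.4
```

```bash
python3 go.py 550,339,14,31.6; python3 -c "
from h import *
im=snapshot('scene');cv2.imwrite('pics/s2.png',cv2.resize(im[150:350,120:400,::-1],None,fx=2.8,fy=2.8))"
```

```text
t 4.32 [553.2 337.  105.4] jaw az 30.8 open 85.4 F [-0.4  0.   0.6] q [ -9.  40. -39.  79.  26.  70. -20.]
550,339,14,31.6 -> [ 0.0115 -0.0073  0.3047] [ 0.0007  0.0002 -0.0021] rows 2.2
```

View pics/s2.png

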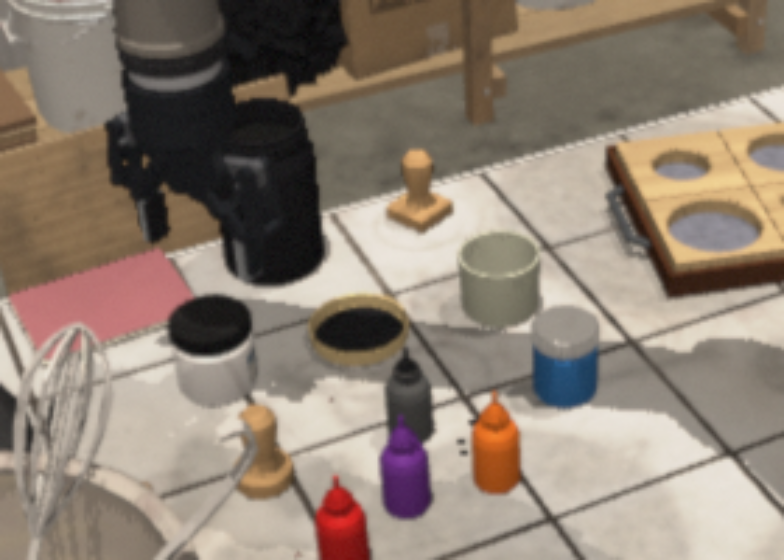

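The gripper is poised above the large pot (lid at about (210,320) in the crop), with nothing beneath the fingers. Next I descend.

Call:
send_rows --pt "0 0.01 -0.007 0.1 0 0 0" --pt "0 0.01 -0.007 0.2 0 0 0" --pt "0 0.01 -0.007 0.28 0 0 0" --pt "0 0.01 -0.007 0.305 0 0 0" --pt "0 0.01 -0.007 0.305 0 0 0" --pt "0 0.01 -0.007 0.305 0 0 0" --pt "0.3 0.01 -0.007 0.305 0 0 0" --pt "0.5 0.01 -0.007 0.305 0 0 0" --pt "0.5 0.01 -0.007 0.305 0 0 0" --pt "0.5 0.01 -0.007 0.305 0 0 0"

```text
clock: 5.2
ee_pos: [549.7, 340.9, 13.7]
eef_rot: [[-0.515, 0.857, 0.004], [0.857, 0.515, 0.003], [0.0, 0.005, -1.0]]
ft_force: [-0.7, -0.2, 5.6]
opening: 62.4
```

```bash
python3 go.py 550,339,120,31.6; python3 -c "
from h import *
im=snapshot('scene');cv2.imwrite('pics/s3.png',cv2.resize(im[150:350,120:400,::-1],None,fx=2.8,fy=2.8))"
```

```text
t 5.2 [549.7 340.9  13.7] jaw az 31.0 open 62.4 F [-0.7 -0.2  5.6] q [-11.  45. -37.  84.  29.  60. -23.]
550,339,120,31.6 -> [-0.0059 -0.0006 -0.3542] [ 0.0008 -0.     -0.0017] rows 2.5
```

View pics/s3.png

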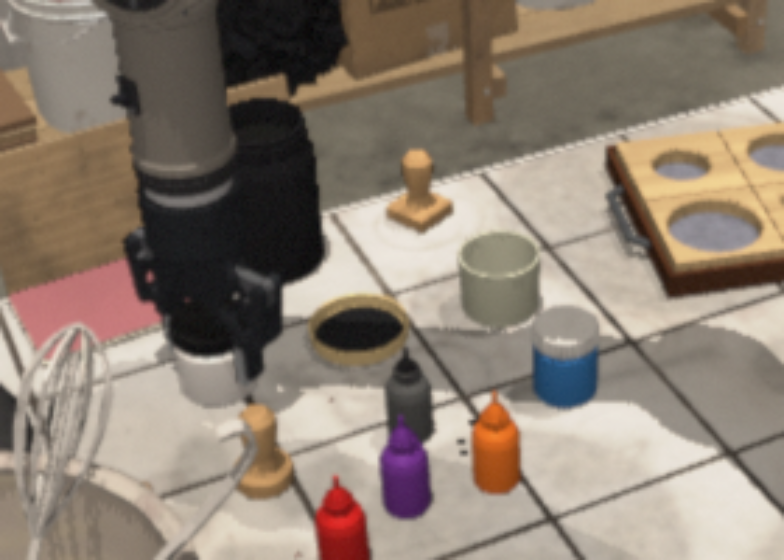

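Call:
send_rows --pt "1 -0.005 0 0 0 0 0" --pt "1 -0.005 0 0 0 0 0" --pt "1 -0.005 0 -0.1 0 0 0" --pt "1 -0.005 0 -0.2 0 0 0" --pt "1 -0.005 0 -0.35 0 0 0" --pt "1 -0.005 0 -0.45 0 0 0" --pt "1 -0.005 0 -0.45 0 0 0"

```text
clock: 5.83
ee_pos: [552.4, 342.5, 155.6]
eef_rot: [[-0.515, 0.857, 0.013], [0.857, 0.514, 0.01], [0.002, 0.017, -1.0]]
ft_force: [2.0, 0.7, -0.1]
opening: 62.2
```

```bash
python3 go.py 555,110,150,10 523.9,-98.2,150,-10.6 ; python3 -c "
from h import *
im=snapshot('scene');cv2.imwrite('pics/s4.png',cv2.resize(im[150:350,120:400,::-1],None,fx=2.8,fy=2.8))"
```

```text
t 5.83 [552.4 342.5 155.6] jaw az 31.0 open 62.2 F [ 2.   0.7 -0.1] q [ -9.  37. -40.  76.  24.  74. -19.]
555,110,150,10 -> [-0.6691 -0.3917  0.0106] [ 0.0026 -0.0008  0.0582] rows 5.6
523.9,-98.2,150,-10.6 -> [-0.6655 -0.2226  0.    ] [0.     0.     0.0572] rows 5.0
```

View pics/s4.png

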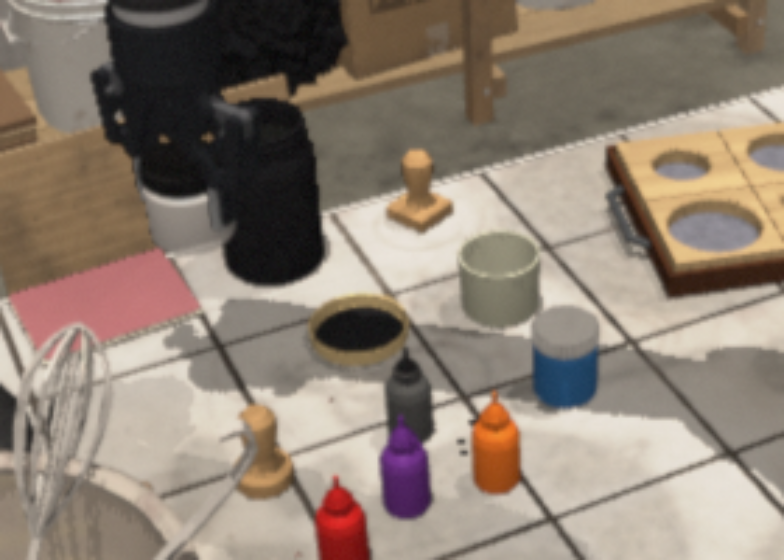

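Large pot held and lifted.

Call:
send_rows --pt "1 -0.67 -0.39 0.01 0 0 0.058" --pt "1 -0.67 -0.39 0.01 0 0 0.058" --pt "1 -0.67 -0.39 0.01 0 0 0.058" --pt "1 -0.67 -0.39 0.01 0 0 0.058" --pt "1 -0.67 -0.39 0.01 0 0 0.058" --pt "1 -0.67 -0.39 0.01 0 0 0.058" --pt "1 -0.67 -0.39 0.01 0 0 0.058"

```text
clock: 6.47
ee_pos: [552.1, 94.9, 140.9]
eef_rot: [[-0.163, 0.987, -0.003], [0.987, 0.163, -0.008], [-0.008, -0.004, -1.0]]
ft_force: [-0.5, -1.2, -2.1]
opening: 62.6
```

Call:
send_rows --pt "1 -0.66 -0.22 0 0 0 0.057" --pt "1 -0.66 -0.22 0 0 0 0.057" --pt "1 -0.66 -0.22 0 0 0 0.057" --pt "1 -0.66 -0.22 0 0 0 0.057" --pt "1 -0.66 -0.22 0 0 0 0.057" --pt "1 -0.66 -0.22 0 0 0 0.057" --pt "1 -0.66 -0.22 0 0 0 0.057" --pt "1 -0.66 -0.22 0 0 0 0.057" --pt "1 -0.66 -0.22 0 0 0 0.057"

```text
clock: 7.22
ee_pos: [521.7, -98.5, 142.4]
eef_rot: [[0.178, 0.984, -0.001], [0.984, -0.178, 0.002], [0.001, -0.001, -1.0]]
ft_force: [-0.1, 1.1, -0.8]
opening: 62.4
```

```bash
python3 go.py 523.9,-98.2,60,-10.6 523.9,-98.2,29,-10.6 
```

```text
t 7.22 [521.7 -98.5 142.4] jaw az -10.2 open 62.4 F [-0.1  1.1 -0.8] q [ 32.  22. -30.  96.  12.  65. -12.]
523.9,-98.2,60,-10.6 -> [0.0018 0.0074 0.2747] [-0.0001 -0.0002  0.001 ] rows 2.0
523.9,-98.2,29,-10.6 -> [0.     0.     0.1033] [0. 0. 0.] rows 0.7
```

Call:
send_rows --pt "1 0.002 0.007 0.1 0 0 0" --pt "1 0.002 0.007 0.2 0 0 0" --pt "1 0.002 0.007 0.26 0 0 0" --pt "1 0.002 0.007 0.275 0 0 0" --pt "1 0.002 0.007 0.275 0 0 0" --pt "1 0.002 0.007 0.275 0 0 0"

```text
clock: 7.72
ee_pos: [524.9, -99.2, 61.1]
eef_rot: [[0.179, 0.984, 0.001], [0.984, -0.179, 0.0], [0.001, 0.001, -1.0]]
ft_force: [1.4, -0.7, -0.3]
opening: 62.6
```

```bash
python3 go.py 523.9,-98.2,29,-10.6 523.9,-98.2,150,-10.6; python3 -c "
from h import *
im=snapshot('scene');cv2.imwrite('pics/s5.png',cv2.resize(im[130:330,270:530,::-1],None,fx=2.8,fy=2.8))"
```

```text
t 7.72 [524.9 -99.2  61.1] jaw az -10.3 open 62.6 F [ 1.4 -0.7 -0.3] q [ 30.  28. -28. 101.  16.  55. -15.]
523.9,-98.2,29,-10.6 -> [ 0.0025 -0.0041  0.107 ] [ 0.0002 -0.0001  0.0009] rows 0.8
523.9,-98.2,150,-10.6 -> [ 0.      0.     -0.4033] [0. 0. 0.] rows 2.9
```

View pics/s5.png

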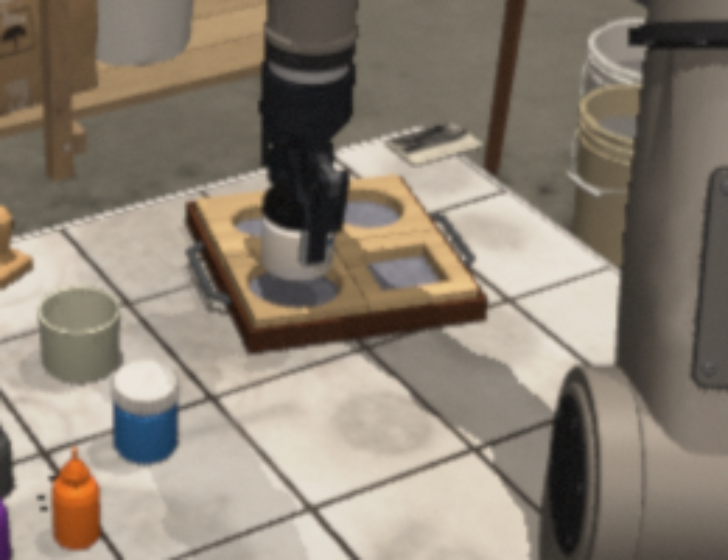

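The pot hangs above the largest well (about (295,285) in the crop), with its bottom roughly centred. Lowering it and releasing.

Call:
send_rows --pt "1 0.002 -0.004 0.04 0 0 0" --pt "1 0.002 -0.004 0.08 0 0 0" --pt "1 0.002 -0.004 0.1 0 0 0" --pt "1 0.002 -0.004 0.109 0 0 0" --pt "1 0.002 -0.004 0.109 0 0 0" --pt "1 0.002 -0.004 0.109 0 0 0"

```text
clock: 8.27
ee_pos: [523.3, -99.8, 28.0]
eef_rot: [[0.181, 0.984, 0.001], [0.984, -0.181, -0.0], [-0.0, 0.001, -1.0]]
ft_force: [0.3, -0.2, -1.2]
opening: 62.4
```

Call:
send_rows --pt "0 0 0 0 0 0 0" --pt "0 0 0 0 0 0 0" --pt "0 0 0 0 0 0 0" --pt "0 0 0 -0.1 0 0 0" --pt "0 0 0 -0.25 0 0 0" --pt "0 0 0 -0.4 0 0 0" --pt "0 0 0 -0.4 0 0 0"

```text
clock: 8.85
ee_pos: [528.1, -99.7, 155.3]
eef_rot: [[0.181, 0.983, 0.014], [0.984, -0.18, -0.003], [0.0, 0.014, -1.0]]
ft_force: [1.5, 0.2, 0.8]
opening: 85.2
```

```bash
python3 go.py 418,104,150,14 418,104,14,14; python3 -c "
from h import *
im=snapshot('scene');cv2.imwrite('pics/s6.png',cv2.resize(im[130:330,270:530,::-1],None,fx=2.8,fy=2.8))"
```

```text
t 8.85 [528.1 -99.7 155.3] jaw az -10.4 open 85.2 F [1.5 0.2 0.8] q [ 32.  22. -30.  95.  12.  65. -12.]
418,104,150,14 -> [ 0.6017 -0.4839  0.0106] [ 0.0023  0.0005 -0.0678] rows 5.6
418,104,14,14 -> [0.     0.     0.4533] [0. 0. 0.] rows 3.3
```

View pics/s6.png

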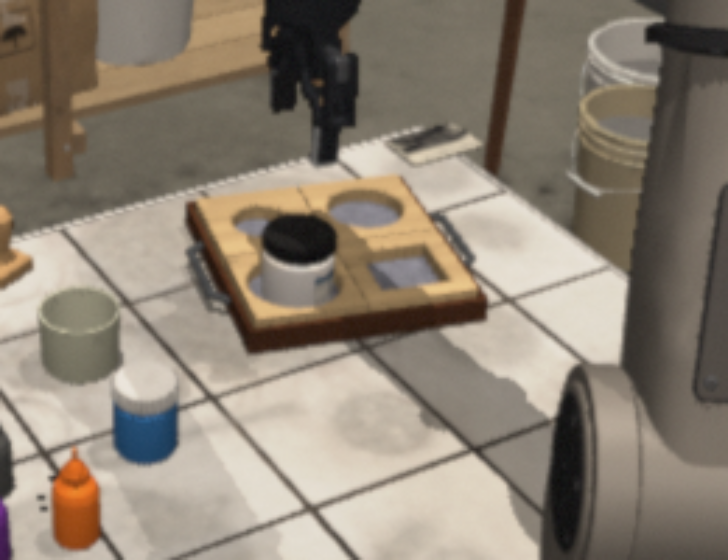

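Large pot stands in the largest well. Next the small pot.

Call:
send_rows --pt "0 0.6 -0.48 0.01 0 0 -0.068" --pt "0 0.6 -0.48 0.01 0 0 -0.068" --pt "0 0.6 -0.48 0.01 0 0 -0.068" --pt "0 0.6 -0.48 0.01 0 0 -0.068" --pt "0 0.6 -0.48 0.01 0 0 -0.068" --pt "0 0.6 -0.48 0.01 0 0 -0.068" --pt "0 0.6 -0.48 0.01 0 0 -0.068" --pt "0 0.6 -0.48 0.01 0 0 -0.068" --pt "0 0.6 -0.48 0.01 0 0 -0.068"

```text
clock: 9.65
ee_pos: [413.8, 102.1, 143.9]
eef_rot: [[-0.242, 0.97, -0.001], [0.97, 0.242, -0.001], [-0.001, -0.001, -1.0]]
ft_force: [0.7, -0.4, -0.3]
opening: 85.2
```

```bash
python3 go.py 418,104,100,14 418,104,14,14
```

```text
t 9.65 [413.8 102.1 143.9] jaw az 14.0 open 85.2 F [ 0.7 -0.4 -0.3] q [ 22.  12. -43. 111.   9.  61. -11.]
418,104,100,14 -> [0.0027 0.0152 0.1465] [-0.0002  0.0001  0.    ] rows 1.1
418,104,14,14 -> [0.     0.     0.2867] [0. 0. 0.] rows 2.1
```

Call:
send_rows --pt "0 0.003 0.015 0.1 0 0 0" --pt "0 0.003 0.015 0.2 0 0 0" --pt "0 0.003 0.015 0.3 0 0 0" --pt "0 0.003 0.015 0.38 0 0 0" --pt "0 0.003 0.015 0.42 0 0 0" --pt "0 0.003 0.015 0.432 0 0 0" --pt "0 0.003 0.015 0.432 0 0 0" --pt "0 0.003 0.015 0.432 0 0 0"

```text
clock: 10.32
ee_pos: [418.9, 104.6, 15.3]
eef_rot: [[-0.241, 0.97, 0.001], [0.97, 0.241, 0.0], [-0.0, 0.001, -1.0]]
ft_force: [0.2, 0.3, 0.4]
opening: 85.2
```

Call:
send_rows --pt "0.4 0 0 0 0 0 0" --pt "0.7 0 0 0 0 0 0" --pt "1 0 0 0 0 0 0" --pt "1 0 0 0 0 0 0" --pt "1 0 0 0 0 0 0" --pt "1 0 0 0 0 0 0"

```text
clock: 10.82
ee_pos: [418.7, 105.2, 16.1]
eef_rot: [[-0.243, 0.97, 0.002], [0.97, 0.243, -0.001], [-0.001, 0.002, -1.0]]
ft_force: [-1.4, -1.1, 6.2]
opening: 50.6
```

```bash
python3 go.py 418,104,150,14 ; python3 -c "
from h import *
im=snapshot('scene');cv2.imwrite('pics/s7.png',cv2.resize(im[150:350,220:480,::-1],None,fx=2.8,fy=2.8))"
```

```text
t 10.82 [418.7 105.2  16.1] jaw az 14.1 open 50.6 F [-1.4 -1.1  6.2] q [ 15.  24. -38. 119.  21.  44. -22.]
418,104,150,14 -> [-0.0038 -0.0024 -0.4464] [0.0003 0.0002 0.0002] rows 3.2
```

View pics/s7.png

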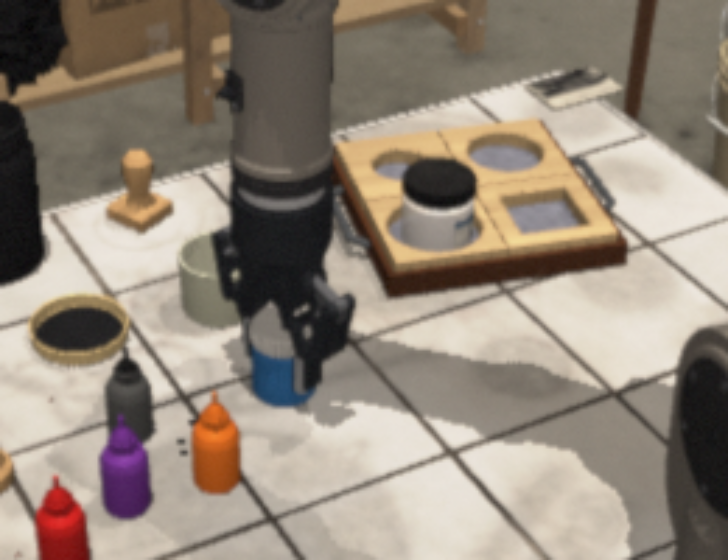

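Gripper closed on the small pot (opening 50.6 mm, which matches its body). Lifting it.

Call:
send_rows --pt "1 0 0 -0.1 0 0 0" --pt "1 0 0 -0.22 0 0 0" --pt "1 0 0 -0.34 0 0 0" --pt "1 0 0 -0.42 0 0 0" --pt "1 0 0 -0.45 0 0 0" --pt "1 0 0 -0.45 0 0 0"

```text
clock: 11.37
ee_pos: [419.7, 105.6, 152.2]
eef_rot: [[-0.243, 0.97, 0.006], [0.97, 0.243, -0.0], [-0.002, 0.006, -1.0]]
ft_force: [0.2, -0.3, -2.1]
opening: 50.8
```

```bash
python3 go.py 500,-80,160,-5 596.1,-219.8,160,-20 
```

```text
t 11.37 [419.7 105.6 152.2] jaw az 14.0 open 50.8 F [ 0.2 -0.3 -2.1] q [ 22.  12. -44. 110.   9.  62. -11.]
500,-80,160,-5 -> [-0.6652  0.1096 -0.0244] [0.0009 0.0001 0.0529] rows 4.9
596.1,-219.8,160,-20 -> [-0.4363  0.3597  0.    ] [0.     0.     0.0417] rows 4.1
```

Call:
send_rows --pt "1 -0.66 0.11 -0.03 0 0 0.053" --pt "1 -0.66 0.11 -0.03 0 0 0.053" --pt "1 -0.66 0.11 -0.03 0 0 0.053" --pt "1 -0.66 0.11 -0.03 0 0 0.053" --pt "1 -0.66 0.11 -0.03 0 0 0.053" --pt "1 -0.66 0.11 -0.03 0 0 0.053"

```text
clock: 11.87
ee_pos: [498.7, -89.4, 156.3]
eef_rot: [[0.101, 0.995, -0.002], [0.995, -0.101, -0.005], [-0.005, -0.002, -1.0]]
ft_force: [0.0, -1.0, -2.0]
opening: 50.4
```

Call:
send_rows --pt "1 -0.44 0.36 0 0 0 0.042" --pt "1 -0.44 0.36 0 0 0 0.042" --pt "1 -0.44 0.36 0 0 0 0.042" --pt "1 -0.44 0.36 0 0 0 0.042" --pt "1 -0.44 0.36 0 0 0 0.042" --pt "1 -0.44 0.36 0 0 0 0.042" --pt "1 -0.44 0.36 0 0 0 0.042" --pt "1 -0.44 0.36 0 0 0 0.042"

```text
clock: 12.53
ee_pos: [593.1, -217.2, 157.3]
eef_rot: [[0.342, 0.94, -0.003], [0.94, -0.342, 0.002], [0.001, -0.004, -1.0]]
ft_force: [-0.5, 0.6, -2.4]
opening: 50.8
```

```bash
python3 go.py 596.1,-219.8,65,-20 
```

```text
t 12.53 [ 593.1 -217.2  157.3] jaw az -20.0 open 50.8 F [-0.5  0.6 -2.4] q [ 35.  33. -26.  78.  14.  73. -12.]
596.1,-219.8,65,-20 -> [-0.005   0.0135  0.3077] [-0.0006 -0.0002  0.    ] rows 2.2
```

Call:
send_rows --pt "1 -0.005 0.013 0.1 0 0 0" --pt "1 -0.005 0.013 0.2 0 0 0" --pt "1 -0.005 0.013 0.28 0 0 0" --pt "1 -0.005 0.013 0.307 0 0 0" --pt "1 -0.005 0.013 0.307 0 0 0" --pt "1 -0.005 0.013 0.307 0 0 0"

```text
clock: 13.03
ee_pos: [597.5, -221.4, 67.7]
eef_rot: [[0.343, 0.939, 0.001], [0.939, -0.343, 0.0], [0.0, 0.001, -1.0]]
ft_force: [0.3, -0.3, -1.5]
opening: 50.7
```

```bash
python3 go.py 596.1,-219.8,30,-20;  python3 -c "
from h import *
im=snapshot('scene');cv2.imwrite('pics/s8.png',cv2.resize(im[130:330,270:530,::-1],None,fx=2.8,fy=2.8))"
```

```text
t 13.03 [ 597.5 -221.4   67.7] jaw az -20.0 open 50.7 F [ 0.3 -0.3 -1.5] q [ 34.  37. -24.  83.  16.  63. -13.]
596.1,-219.8,30,-20 -> [ 0.0033 -0.0064  0.1256] [ 0.0001 -0.0001 -0.0001] rows 0.9
```

View pics/s8.png

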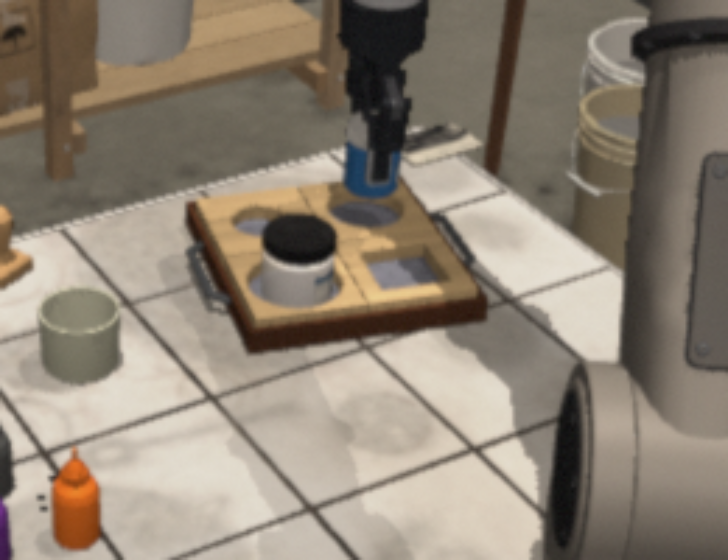

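Small pot's underside is over the middle well, within a few mm. Lowering.

Call:
send_rows --pt "1 0.003 -0.006 0.05 0 0 0" --pt "1 0.003 -0.006 0.09 0 0 0" --pt "1 0.003 -0.006 0.115 0 0 0" --pt "1 0.003 -0.006 0.124 0 0 0" --pt "1 0.003 -0.006 0.124 0 0 0" --pt "1 0.003 -0.006 0.124 0 0 0"

```text
clock: 13.58
ee_pos: [596.4, -221.1, 30.3]
eef_rot: [[0.344, 0.939, 0.001], [0.939, -0.344, -0.0], [0.0, 0.001, -1.0]]
ft_force: [0.3, 0.3, -0.4]
opening: 50.9
```

```bash
python3 go.py;  python3 -c "
from h import *
im=snapshot('scene');cv2.imwrite('pics/s9.png',cv2.resize(im[130:330,270:530,::-1],None,fx=2.8,fy=2.8))"
```

```text
t 13.58 [ 596.4 -221.1   30.3] jaw az -20.1 open 50.9 F [ 0.3  0.3 -0.4] q [ 34.  40. -24.  86.  18.  58. -14.]
```

View pics/s9.png

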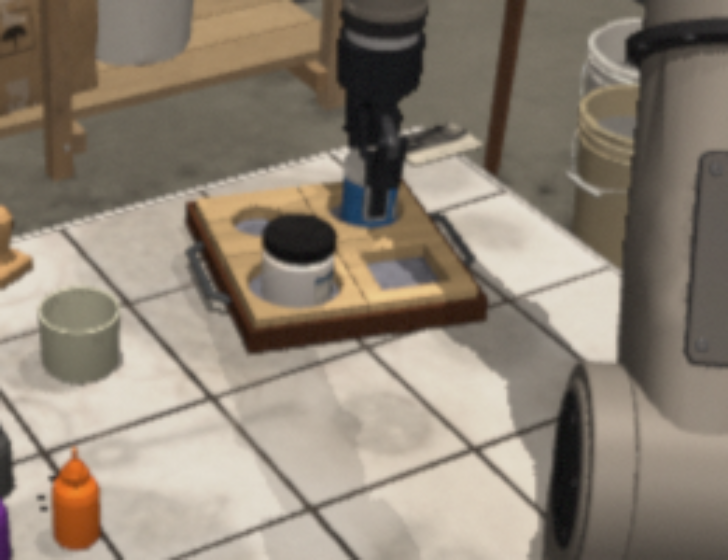

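Call:
send_rows --pt "1 0 0 0.003 0 0 0" --pt "0 0 0 0.003 0 0 0" --pt "0 0 0 0.003 0 0 0" --pt "0 0 0 0.003 0 0 0" --pt "0 0 0 -0.1 0 0 0" --pt "0 0 0 -0.25 0 0 0" --pt "0 0 0 -0.4 0 0 0" --pt "0 0 0 -0.42 0 0 0" --pt "0 0 0 -0.42 0 0 0"

```text
clock: 14.38
ee_pos: [599.6, -221.7, 161.8]
eef_rot: [[0.344, 0.939, 0.011], [0.939, -0.344, -0.003], [0.001, 0.012, -1.0]]
ft_force: [1.1, 0.3, 0.3]
opening: 85.6
```

```bash
python3 go.py 510,0,160,35 427,228,160,90;  python3 -c "
from h import *
im=snapshot('scene');cv2.imwrite('pics/s10.png',cv2.resize(im[130:330,270:530,::-1],None,fx=2.8,fy=2.8))"
```

```text
t 14.38 [ 599.6 -221.7  161.8] jaw az -20.1 open 85.6 F [1.1 0.3 0.3] q [ 35.  33. -26.  77.  14.  72. -12.]
510,0,160,35 -> [ 5.907e-01 -5.350e-01  1.000e-04] [ 0.0017  0.0008 -0.1532] rows 7.7
427,228,160,90 -> [0.7812 0.2093 0.    ] [ 0.      0.     -0.1528] rows 7.7
```

View pics/s10.png

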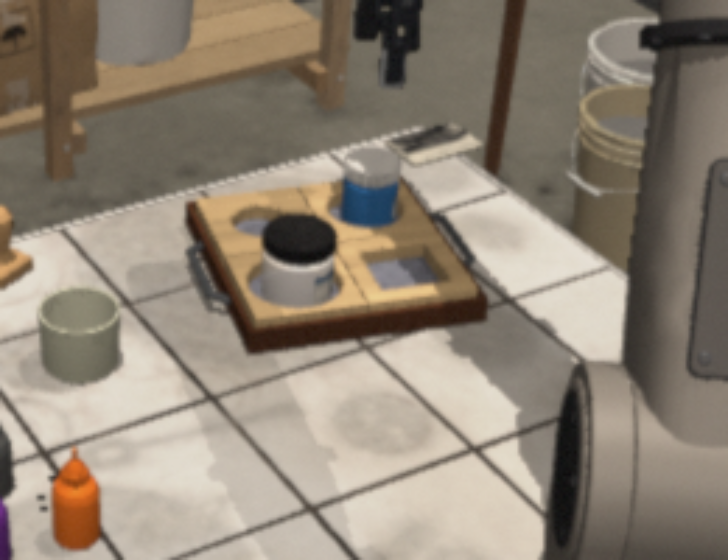

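Small pot stands in the middle well. Next the dropper.

Call:
send_rows --pt "0 0.59 -0.535 0 0 0 -0.153" --pt "0 0.59 -0.535 0 0 0 -0.153" --pt "0 0.59 -0.535 0 0 0 -0.153" --pt "0 0.59 -0.535 0 0 0 -0.153" --pt "0 0.59 -0.535 0 0 0 -0.153" --pt "0 0.59 -0.535 0 0 0 -0.153" --pt "0 0.59 -0.535 0 0 0 -0.153" --pt "0 0.59 -0.535 0 0 0 -0.153"

```text
clock: 15.1
ee_pos: [503.8, 3.4, 154.2]
eef_rot: [[-0.583, 0.813, -0.003], [0.813, 0.583, 0.0], [0.002, -0.002, -1.0]]
ft_force: [0.7, -1.3, -0.2]
opening: 85.5
```

Call:
send_rows --pt "0 0.78 0.21 0 0 0 -0.153" --pt "0 0.78 0.21 0 0 0 -0.153" --pt "0 0.78 0.21 0 0 0 -0.153" --pt "0 0.78 0.21 0 0 0 -0.153" --pt "0 0.78 0.21 0 0 0 -0.153" --pt "0 0.78 0.21 0 0 0 -0.153" --pt "0 0.78 0.21 0 0 0 -0.153" --pt "0 0.78 0.21 0 0 0 -0.153" --pt "0 0.78 0.21 0 0 0 -0.153" --pt "0 0.78 0.21 0 0 0 -0.153"

```text
clock: 15.93
ee_pos: [422.9, 227.5, 154.3]
eef_rot: [[-1.0, 0.002, -0.003], [0.002, 1.0, -0.001], [0.003, -0.001, -1.0]]
ft_force: [0.4, -0.5, 0.3]
opening: 85.4
```

```bash
python3 go.py 427,228,110,90 427,228,18,90;  python3 -c "
from h import *
im=snapshot('scene');cv2.imwrite('pics/s11.png',cv2.resize(im[150:350,150:410,::-1],None,fx=2.8,fy=2.8))"
```

```text
t 15.93 [422.9 227.5 154.3] jaw az 89.9 open 85.4 F [ 0.4 -0.5  0.3] q [ 16.  23. -60. 102.  22.  67.  40.]
427,228,110,90 -> [-0.014   0.0017  0.1475] [-0.0001 -0.0005 -0.0003] rows 1.1
427,228,18,90 -> [0.     0.     0.3067] [0. 0. 0.] rows 2.2
```

View pics/s11.png

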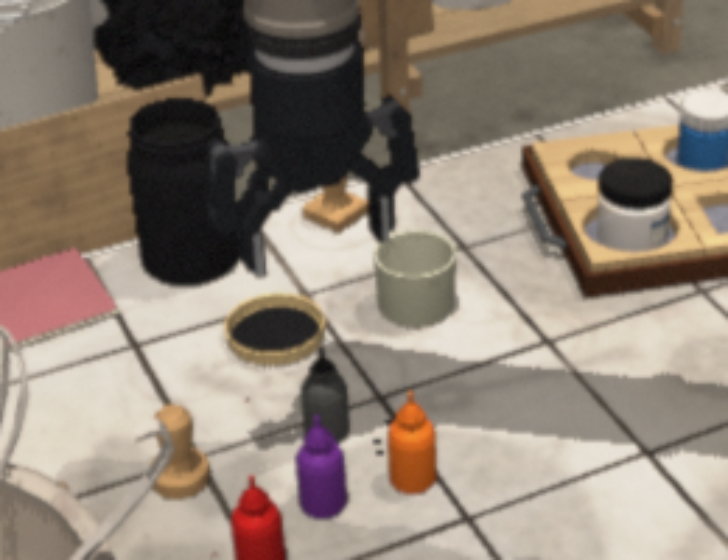

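Gripper is open across y above the dark-grey dropper (about (323,400) in the crop). Descending.

Call:
send_rows --pt "0 -0.014 0.002 0.1 0 0 0" --pt "0 -0.014 0.002 0.2 0 0 0" --pt "0 -0.014 0.002 0.3 0 0 0" --pt "0 -0.014 0.002 0.4 0 0 0" --pt "0 -0.014 0.002 0.44 0 0 0" --pt "0 -0.014 0.002 0.455 0 0 0" --pt "0 -0.014 0.002 0.455 0 0 0" --pt "0 -0.014 0.002 0.455 0 0 0"

```text
clock: 16.65
ee_pos: [428.9, 229.6, 20.3]
eef_rot: [[-1.0, 0.0, 0.002], [0.0, 1.0, 0.001], [-0.002, 0.001, -1.0]]
ft_force: [0.0, 0.2, -0.4]
opening: 85.8
```

```bash
python3 go.py 427,228,18,90;  python3 -c "
from h import *
im=snapshot('scene');cv2.imwrite('pics/s12.png',cv2.resize(im[150:350,150:410,::-1],None,fx=2.8,fy=2.8))"
```

```text
t 16.65 [428.9 229.6  20.3] jaw az 90.0 open 85.8 F [ 0.   0.2 -0.4] q [  8.  34. -51. 110.  33.  52.  31.]
427,228,18,90 -> [ 0.0064 -0.0052  0.0078] [ 0.0002  0.0003 -0.0001] rows 0.1
```

View pics/s12.png

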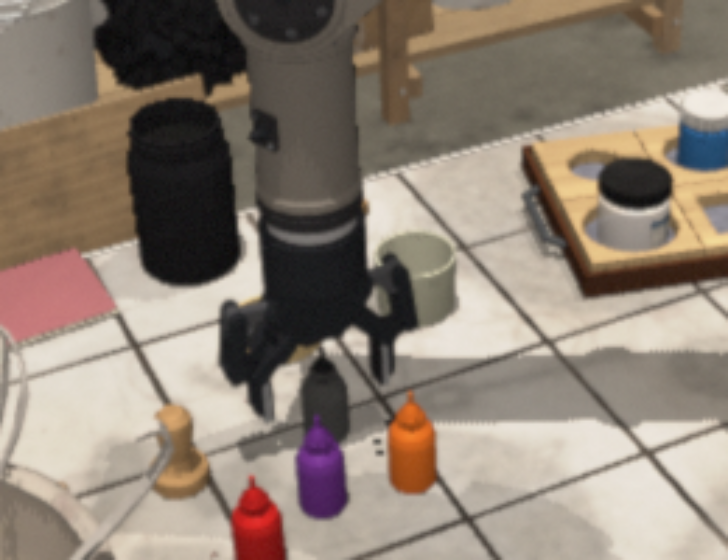

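Call:
send_rows --pt "0.3 0.003 0 0.005 0 0 0" --pt "0.5 0.003 0 0.005 0 0 0" --pt "0.7 0.003 0 0.005 0 0 0" --pt "1 0.003 0 0.005 0 0 0" --pt "1 0.003 0 0.005 0 0 0" --pt "1 0.003 0 0.005 0 0 0" --pt "1 0.003 0 0.005 0 0 0" --grip_force 35

```text
clock: 17.28
ee_pos: [427.4, 229.1, 18.3]
eef_rot: [[-1.0, -0.0, 0.001], [-0.0, 1.0, -0.0], [-0.001, -0.0, -1.0]]
ft_force: [-0.4, -1.3, 5.7]
opening: 33.9
```

```bash
python3 go.py 427,228,150,90;  python3 -c "
from h import *
im=snapshot('scene');cv2.imwrite('pics/s13.png',cv2.resize(im[150:350,150:410,::-1],None,fx=2.8,fy=2.8))"
```

```text
t 17.28 [427.4 229.1  18.3] jaw az 90.0 open 33.9 F [-0.4 -1.3  5.7] q [  8.  34. -51. 110.  33.  52.  30.]
427,228,150,90 -> [ 0.001  -0.0036 -0.439 ] [-0.      0.0002  0.0001] rows 3.2
```

View pics/s13.png

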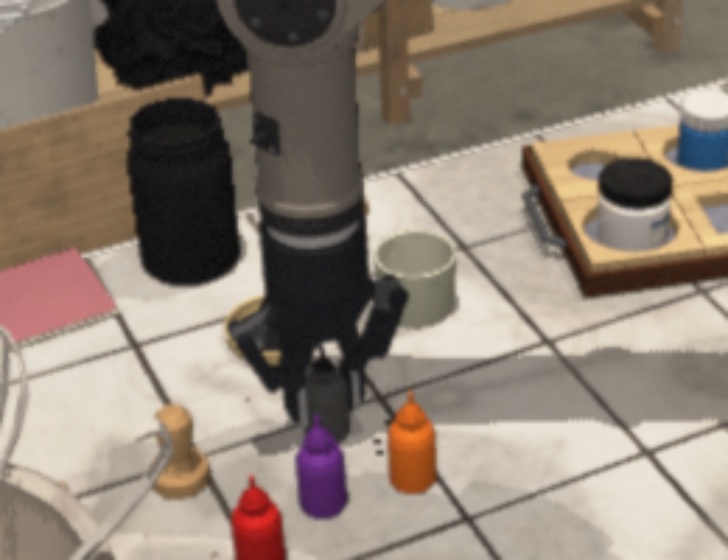

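Dropper gripped (33.9 mm). Lifting and moving to the smallest well.

Call:
send_rows --pt "1 0 0 -0.1 0 0 0" --pt "1 0 0 -0.22 0 0 0" --pt "1 0 0 -0.34 0 0 0" --pt "1 0 0 -0.42 0 0 0" --pt "1 0 0 -0.46 0 0 0" --pt "1 0 0 -0.46 0 0 0"

```text
clock: 17.83
ee_pos: [428.5, 230.1, 157.9]
eef_rot: [[-1.0, -0.0, 0.005], [-0.0, 1.0, 0.002], [-0.005, 0.002, -1.0]]
ft_force: [0.8, 0.2, 0.2]
opening: 33.7
```

```bash
python3 go.py 530,60,160,58 620.8,-122.9,160,30.6 
```

```text
t 17.83 [428.5 230.1 157.9] jaw az 90.0 open 33.7 F [0.8 0.2 0.2] q [ 16.  24. -60. 102.  22.  67.  40.]
530,60,160,58 -> [-0.3383 -0.5669 -0.0066] [0.0005 0.0007 0.0889] rows 4.8
620.8,-122.9,160,30.6 -> [-0.5798 -0.3566  0.    ] [0.     0.     0.0761] rows 4.9
```

Call:
send_rows --pt "1 -0.34 -0.57 -0.01 0 0 0.089" --pt "1 -0.34 -0.57 -0.01 0 0 0.089" --pt "1 -0.34 -0.57 -0.01 0 0 0.089" --pt "1 -0.34 -0.57 -0.01 0 0 0.089" --pt "1 -0.34 -0.57 -0.01 0 0 0.089" --pt "1 -0.34 -0.57 -0.01 0 0 0.089"

```text
clock: 18.33
ee_pos: [531.8, 46.9, 155.2]
eef_rot: [[-0.839, 0.544, -0.002], [0.544, 0.839, -0.007], [-0.002, -0.007, -1.0]]
ft_force: [0.2, -0.7, -1.0]
opening: 33.6
```

```bash
python3 go.py 620.8,-122.9,160,30.6 
```

```text
t 18.33 [531.8  46.9 155.2] jaw az 57.0 open 33.6 F [ 0.2 -0.7 -1. ] q [ 28.  26. -48.  94.  21.  69.  32.]
620.8,-122.9,160,30.6 -> [-0.5569 -0.3135 -0.0129] [-0.001   0.0005  0.0735] rows 4.6
```

Call:
send_rows --pt "1 -0.58 -0.355 -0.01 0 0 0.076" --pt "1 -0.58 -0.355 -0.01 0 0 0.076" --pt "1 -0.58 -0.355 -0.01 0 0 0.076" --pt "1 -0.58 -0.355 -0.01 0 0 0.076" --pt "1 -0.58 -0.355 -0.01 0 0 0.076" --pt "1 -0.58 -0.355 -0.01 0 0 0.076" --pt "1 -0.58 -0.355 -0.01 0 0 0.076" --pt "1 -0.58 -0.355 -0.01 0 0 0.076" --pt "1 -0.58 -0.355 -0.01 0 0 0.076"

```text
clock: 19.08
ee_pos: [619.1, -122.0, 160.2]
eef_rot: [[-0.512, 0.859, -0.003], [0.859, 0.512, 0.002], [0.003, -0.001, -1.0]]
ft_force: [0.1, -0.1, 0.4]
opening: 33.6
```

```bash
python3 go.py 620.8,-122.9,70,30.6 
```

```text
t 19.08 [ 619.1 -122.   160.2] jaw az 30.8 open 33.6 F [ 0.1 -0.1  0.4] q [ 33.  35. -38.  78.  21.  75.  25.]
620.8,-122.9,70,30.6 -> [-0.0064  0.0036  0.3008] [-0.0002 -0.0005  0.0006] rows 2.2
```

Call:
send_rows --pt "1 -0.006 0.003 0.1 0 0 0" --pt "1 -0.006 0.003 0.2 0 0 0" --pt "1 -0.006 0.003 0.28 0 0 0" --pt "1 -0.006 0.003 0.3 0 0 0" --pt "1 -0.006 0.003 0.3 0 0 0" --pt "1 -0.006 0.003 0.3 0 0 0"

```text
clock: 19.58
ee_pos: [622.3, -124.4, 72.6]
eef_rot: [[-0.511, 0.86, 0.001], [0.86, 0.511, 0.0], [-0.0, 0.001, -1.0]]
ft_force: [0.0, -0.7, 0.7]
opening: 33.9
```

```bash
python3 go.py 620.8,-122.9,33,30.6;  python3 -c "
from h import *
im=snapshot('scene');cv2.imwrite('pics/s14.png',cv2.resize(im[150:260,300:460,::-1],None,fx=5,fy=5,interpolation=cv2.INTER_CUBIC))"
```

```text
t 19.58 [ 622.3 -124.4   72.6] jaw az 30.7 open 33.9 F [ 0.  -0.7  0.7] q [ 32.  39. -36.  83.  24.  65.  23.]
620.8,-122.9,33,30.6 -> [ 0.0068 -0.002   0.1319] [0.0002 0.     0.0004] rows 1.0
```

View pics/s14.png

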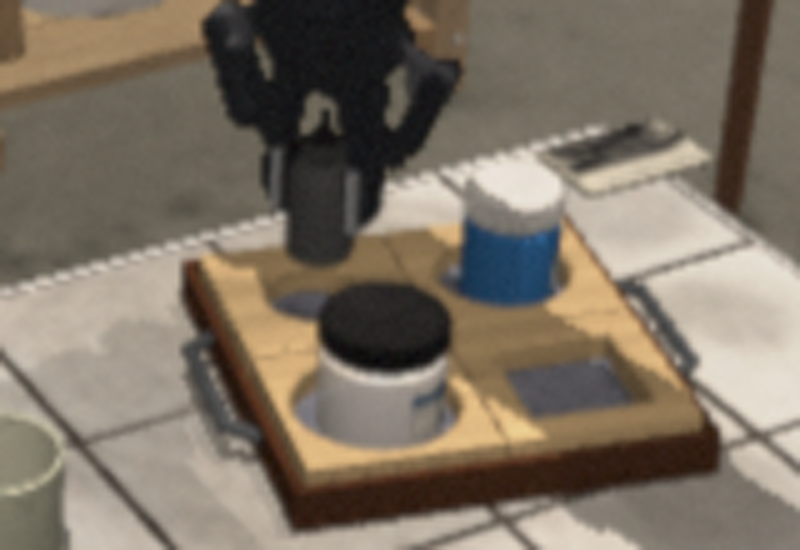

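Dropper's base hangs right above the smallest well (x≈320 in the crop, well centre ≈318). Lowering.

Call:
send_rows --pt "1 0.006 -0.002 0.05 0 0 0" --pt "1 0.006 -0.002 0.09 0 0 0" --pt "1 0.006 -0.002 0.115 0 0 0" --pt "1 0.006 -0.002 0.131 0 0 0" --pt "1 0.006 -0.002 0.134 0 0 0" --pt "1 0.006 -0.002 0.134 0 0 0" --pt "1 0.006 -0.002 0.134 0 0 0"

```text
clock: 20.22
ee_pos: [620.5, -124.5, 32.4]
eef_rot: [[-0.509, 0.861, 0.0], [0.861, 0.509, -0.0], [-0.0, -0.0, -1.0]]
ft_force: [-2.6, 0.5, 4.0]
opening: 33.0
```

```bash
python3 go.py;  python3 -c "
from h import *
im=snapshot('scene');cv2.imwrite('pics/s15.png',cv2.resize(im[150:260,300:460,::-1],None,fx=5,fy=5,interpolation=cv2.INTER_CUBIC))"
```

```text
t 20.22 [ 620.5 -124.5   32.4] jaw az 30.6 open 33.0 F [-2.6  0.5  4. ] q [ 32.  42. -35.  86.  26.  61.  22.]
```

View pics/s15.png

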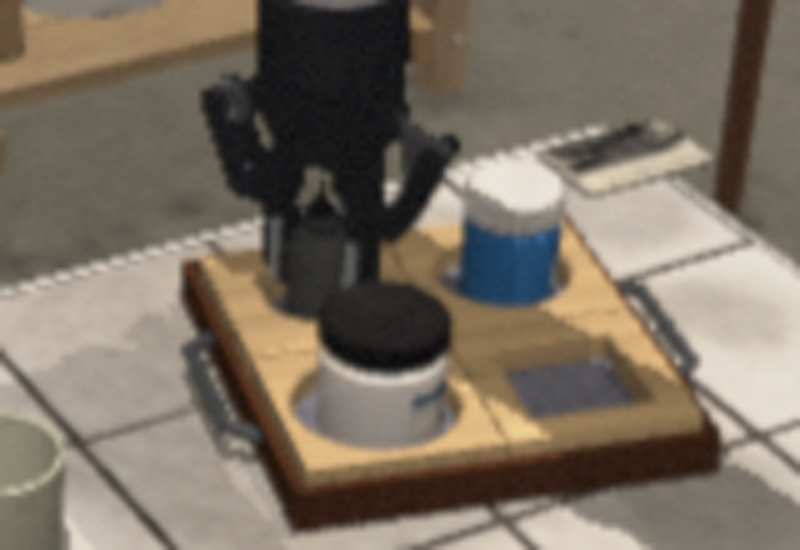

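Call:
send_rows --pt "0.4 0 0 0 0 0 0" --pt "0.2 0 0 0 0 0 0" --pt "0.2 0 0 0 0 0 0" --pt "0.2 0 0 -0.01 0 0 0" --pt "0.2 0 0 -0.1 0 0 0" --pt "0.1 0 0 -0.25 0 0 0" --pt "0 0 0 -0.4 0 0 0" --pt "0 0 0 -0.45 0 0 0" --pt "0 0 0 -0.45 0 0 0"

```text
clock: 21.02
ee_pos: [624.9, -123.9, 174.0]
eef_rot: [[-0.509, 0.86, 0.014], [0.861, 0.509, -0.001], [-0.008, 0.011, -1.0]]
ft_force: [0.2, -0.5, 0.1]
opening: 85.4
```

```bash
python3 go.py 690,20,165,73.5 695.5,107,165,73.5;  python3 -c "
from h import *
im=snapshot('scene');cv2.imwrite('pics/s16.png',cv2.resize(im[150:260,300:460,::-1],None,fx=5,fy=5,interpolation=cv2.INTER_CUBIC))"
```

```text
t 21.02 [ 624.9 -123.9  174. ] jaw az 30.6 open 85.4 F [ 0.2 -0.5  0.1] q [ 33.  34. -38.  77.  21.  75.  25.]
690,20,165,73.5 -> [0.3026 0.4309 0.0323] [ 0.0012  0.0019 -0.1191] rows 6.0
695.5,107,165,73.5 -> [0.0648 0.2833 0.    ] [0. 0. 0.] rows 2.1
```

View pics/s16.png

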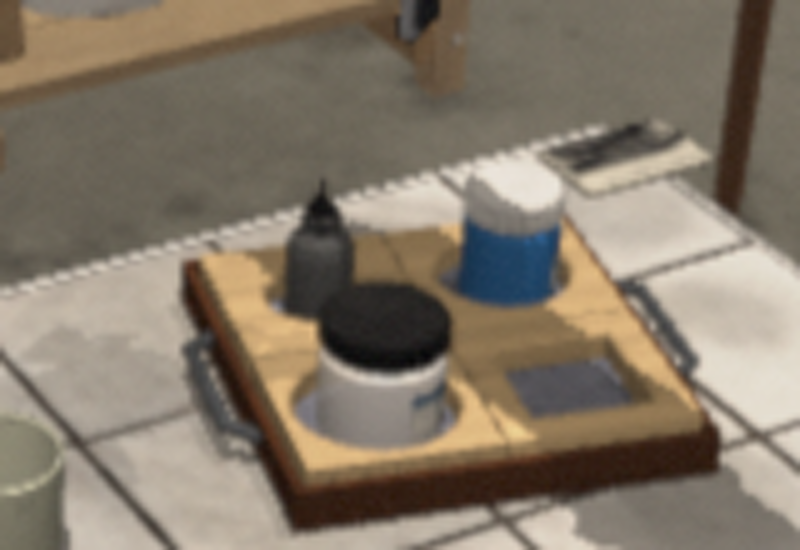

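Dropper upright in the smallest well. Next the square stamp, gripping with the jaws at 45° to the foot (73.5°), so the final jaw angle of 30.7° aligns it with the well.

Call:
send_rows --pt "0 0.3 0.43 0.03 0 0 -0.119" --pt "0 0.3 0.43 0.03 0 0 -0.119" --pt "0 0.3 0.43 0.03 0 0 -0.119" --pt "0 0.3 0.43 0.03 0 0 -0.119" --pt "0 0.3 0.43 0.03 0 0 -0.119" --pt "0 0.3 0.43 0.03 0 0 -0.119" --pt "0 0.3 0.43 0.03 0 0 -0.119" --pt "0 0.3 0.43 0.03 0 0 -0.119" --pt "0 0.3 0.43 0.03 0 0 -0.119"

```text
clock: 21.82
ee_pos: [685.1, 17.7, 156.4]
eef_rot: [[-0.958, 0.288, -0.002], [0.288, 0.958, -0.001], [0.001, -0.001, -1.0]]
ft_force: [0.2, -0.7, -0.1]
opening: 85.3
```

```bash
python3 go.py 694,107,120,73.5
```

```text
t 21.82 [685.1  17.7 156.4] jaw az 73.3 open 85.3 F [ 0.2 -0.7 -0.1] q [ 21.  44. -45.  67.  30.  80.  52.]
694,107,120,73.5 -> [0.0572 0.2937 0.1209] [-0.0002 -0.0002 -0.0007] rows 2.3
```

Call:
send_rows --pt "0 0.057 0.29 0.1 0 0 -0.0005" --pt "0 0.057 0.29 0.12 0 0 -0.0005" --pt "0 0.057 0.29 0.12 0 0 -0.0005" --pt "0 0.057 0.29 0.12 0 0 -0.0005" --pt "0 0.057 0.29 0.12 0 0 -0.0005" --pt "0 0.057 0.29 0.12 0 0 -0.0005" --pt "0 0.057 0.29 0.12 0 0 -0.0005"

```text
clock: 22.4
ee_pos: [694.8, 104.3, 122.1]
eef_rot: [[-0.958, 0.285, 0.001], [0.285, 0.958, -0.002], [-0.002, -0.001, -1.0]]
ft_force: [0.5, -0.4, 1.1]
opening: 85.4
```

```bash
python3 go.py 694,107,30,73.5;  python3 -c "
from h import *
im=snapshot('scene');cv2.imwrite('pics/s17.png',cv2.resize(im[130:270,190:390,::-1],None,fx=4,fy=4,interpolation=cv2.INTER_CUBIC))"
```

```text
t 22.4 [694.8 104.3 122.1] jaw az 73.4 open 85.4 F [ 0.5 -0.4  1.1] q [ 12.  47. -44.  66.  31.  78.  45.]
694,107,30,73.5 -> [0.0058 0.0083 0.3069] [-0.0002  0.0003 -0.0002] rows 2.2
```

View pics/s17.png

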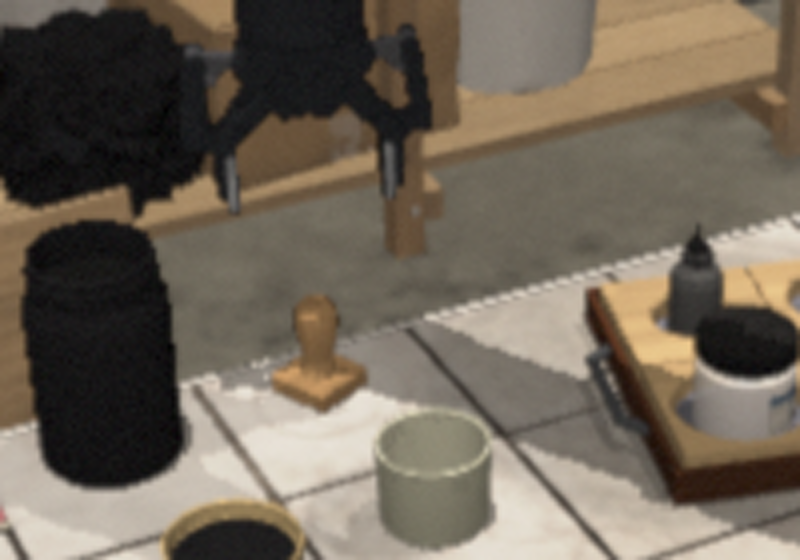

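Call:
send_rows --pt "0 0.004 0.006 0.1 0 0 0" --pt "0 0.004 0.006 0.2 0 0 0" --pt "0 0.004 0.006 0.28 0 0 0" --pt "0 0.004 0.006 0.306 0 0 0" --pt "0 0.004 0.006 0.306 0 0 0" --pt "0 0.004 0.006 0.306 0 0 0"

```text
clock: 22.95
ee_pos: [694.1, 108.4, 30.7]
eef_rot: [[-0.959, 0.283, 0.001], [0.283, 0.959, 0.0], [-0.001, 0.001, -1.0]]
ft_force: [0.4, 0.2, 1.0]
opening: 85.6
```

```bash
python3 go.py 694,107,30,73.5;  python3 -c "
from h import *
im=snapshot('scene');cv2.imwrite('pics/s18.png',cv2.resize(im[130:270,190:390,::-1],None,fx=4,fy=4,interpolation=cv2.INTER_CUBIC))"
```

```text
t 22.95 [694.1 108.4  30.7] jaw az 73.6 open 85.6 F [0.4 0.2 1. ] q [ 12.  51. -42.  72.  34.  69.  42.]
694,107,30,73.5 -> [-0.0011 -0.0045  0.0022] [0.0001 0.0002 0.0002] rows 0.0
```

View pics/s18.png

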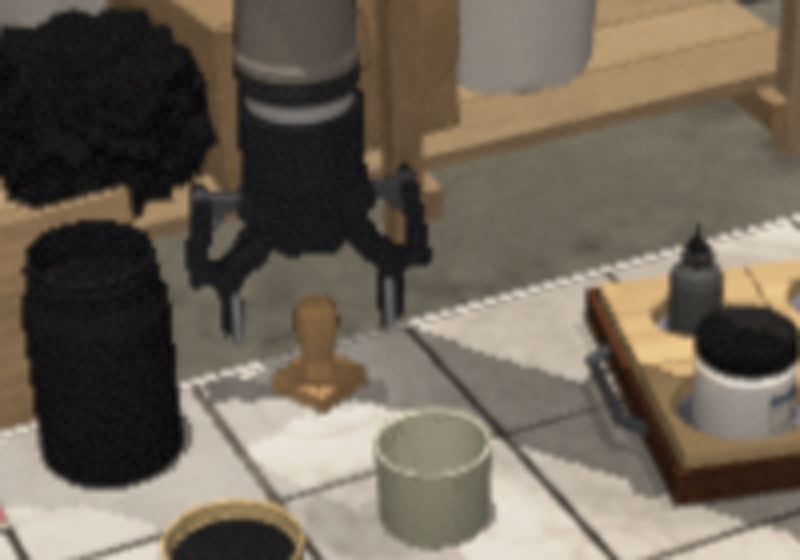

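Call:
send_rows --pt "0.3 -0.001 -0.003 0 0 0 0" --pt "0.5 -0.001 -0.003 0 0 0 0" --pt "0.6 -0.001 -0.003 0 0 0 0" --pt "0.8 -0.001 -0.003 0 0 0 0" --pt "1 -0.001 -0.003 0 0 0 0" --pt "1 -0.001 -0.003 0 0 0 0" --pt "1 -0.001 -0.003 0 0 0 0" --grip_force 40

```text
clock: 23.58
ee_pos: [693.8, 108.1, 30.4]
eef_rot: [[-0.959, 0.282, 0.001], [0.282, 0.959, -0.0], [-0.001, 0.0, -1.0]]
ft_force: [-0.9, -1.0, 3.0]
opening: 26.5
```

```bash
python3 go.py 694,107,150,73.5;  python3 -c "
from h import *
im=snapshot('scene');cv2.imwrite('pics/s19.png',cv2.resize(im[130:270,190:390,::-1],None,fx=4,fy=4,interpolation=cv2.INTER_CUBIC))"
```

```text
t 23.58 [693.8 108.1  30.4] jaw az 73.6 open 26.5 F [-0.9 -1.   3. ] q [ 12.  51. -42.  72.  34.  69.  42.]
694,107,150,73.5 -> [-0.0022 -0.0031 -0.3987] [0.     0.0002 0.0004] rows 2.9
```

View pics/s19.png

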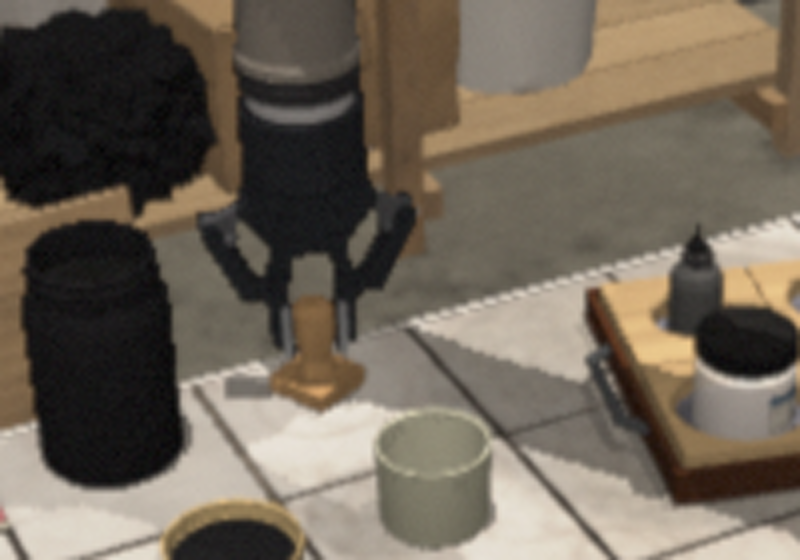

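Stamp gripped at the thick part of the handle (26.5 mm against 29, so slightly off the widest point). Lifting and checking.

Call:
send_rows --pt "1 0 0 -0.06 0 0 0" --pt "1 0 0 -0.14 0 0 0" --pt "1 0 0 -0.24 0 0 0" --pt "1 0 0 -0.34 0 0 0" --pt "1 0 0 -0.42 0 0 0" --pt "1 0 0 -0.45 0 0 0" --pt "1 0 0 -0.45 0 0 0"

```text
clock: 24.22
ee_pos: [694.6, 109.1, 167.3]
eef_rot: [[-0.96, 0.282, 0.005], [0.282, 0.96, 0.002], [-0.004, 0.003, -1.0]]
ft_force: [-0.8, 0.3, -0.2]
opening: 26.2
```

```bash
python3 go.py 610,-30,165,55 499.2,-195.1,165,30.7;  python3 -c "
from h import *
im=snapshot('scene');cv2.imwrite('pics/s20.png',cv2.resize(im[60:270,190:390,::-1],None,fx=2.8,fy=2.8,interpolation=cv2.INTER_CUBIC))"
```

```text
t 24.22 [694.6 109.1 167.3] jaw az 73.6 open 26.2 F [-0.8  0.3 -0.2] q [ 12.  45. -45.  63.  30.  83.  46.]
610,-30,165,55 -> [ 0.1399 -0.5243  0.0056] [0.0006 0.0006 0.0518] rows 3.9
499.2,-195.1,165,30.7 -> [-0.0131 -0.6626  0.    ] [0.     0.     0.0675] rows 4.8
```

View pics/s20.png

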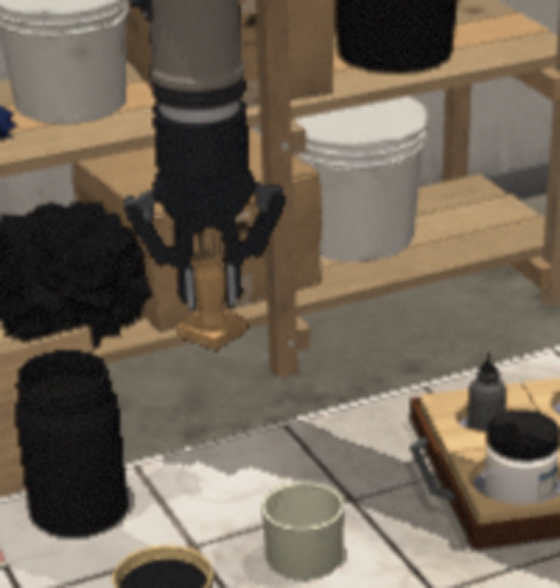

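Call:
send_rows --pt "1 0.14 -0.524 0 0 0 0.052" --pt "1 0.14 -0.524 0 0 0 0.052" --pt "1 0.14 -0.524 0 0 0 0.052" --pt "1 0.14 -0.524 0 0 0 0.052" --pt "1 0.14 -0.524 0 0 0 0.052" --pt "1 0.14 -0.524 0 0 0 0.052"

```text
clock: 24.77
ee_pos: [606.1, -36.3, 161.4]
eef_rot: [[-0.814, 0.58, -0.006], [0.58, 0.814, -0.003], [0.003, -0.006, -1.0]]
ft_force: [0.6, -0.3, -2.0]
opening: 26.7
```

Call:
send_rows --pt "1 -0.013 -0.662 0 0 0 0.0675" --pt "1 -0.013 -0.662 0 0 0 0.0675" --pt "1 -0.013 -0.662 0 0 0 0.0675" --pt "1 -0.013 -0.662 0 0 0 0.0675" --pt "1 -0.013 -0.662 0 0 0 0.0675" --pt "1 -0.013 -0.662 0 0 0 0.0675" --pt "1 -0.013 -0.662 0 0 0 0.0675" --pt "1 -0.013 -0.662 0 0 0 0.0675" --pt "1 -0.013 -0.662 0 0 0 0.0675" --pt "1 -0.013 -0.662 0 0 0 0.0675"

```text
clock: 25.6
ee_pos: [498.9, -193.0, 164.4]
eef_rot: [[-0.513, 0.858, 0.0], [0.858, 0.513, 0.002], [0.001, 0.001, -1.0]]
ft_force: [-0.0, 0.8, -1.1]
opening: 26.8
```

```bash
python3 go.py 499.2,-195.1,85,30.7;  python3 -c "
from h import *
im=snapshot('scene');cv2.imwrite('pics/s21.png',cv2.resize(im[130:270,300:480,::-1],None,fx=4,fy=4,interpolation=cv2.INTER_CUBIC))"
```

```text
t 25.6 [ 498.9 -193.   164.4] jaw az 30.9 open 26.8 F [-0.   0.8 -1.1] q [ 49.  24. -40.  94.  16.  68.  37.]
499.2,-195.1,85,30.7 -> [-0.0069 -0.0029  0.2646] [ 0.0002 -0.0002  0.0005] rows 1.9
```

View pics/s21.png

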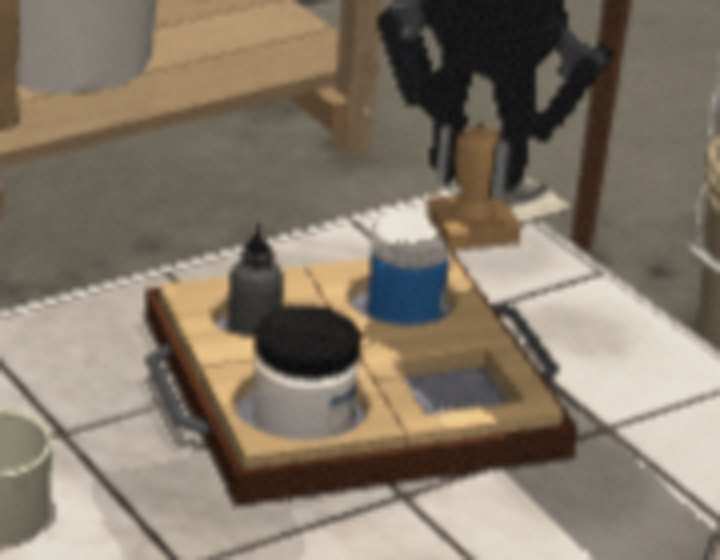

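The stamp's foot looks parallel to the tray, above the square well. Lowering in stages.

Call:
send_rows --pt "1 -0.005 -0.003 0.1 0 0 0" --pt "1 -0.005 -0.003 0.18 0 0 0" --pt "1 -0.005 -0.003 0.24 0 0 0" --pt "1 -0.005 -0.003 0.264 0 0 0" --pt "1 -0.005 -0.003 0.264 0 0 0" --pt "1 -0.005 -0.003 0.264 0 0 0"

```text
clock: 26.15
ee_pos: [498.6, -196.8, 85.9]
eef_rot: [[-0.51, 0.86, 0.001], [0.86, 0.51, 0.0], [-0.0, 0.001, -1.0]]
ft_force: [0.4, -0.5, -0.7]
opening: 26.5
```

```bash
python3 go.py 499.2,-195.1,45,30.7;  python3 -c "
from h import *
im=snapshot('scene');cv2.imwrite('pics/s22.png',cv2.resize(im[130:270,300:480,::-1],None,fx=4,fy=4,interpolation=cv2.INTER_CUBIC))"
```

```text
t 26.15 [ 498.6 -196.8   85.9] jaw az 30.7 open 26.5 F [ 0.4 -0.5 -0.7] q [ 48.  28. -38.  99.  20.  59.  34.]
499.2,-195.1,45,30.7 -> [0.0038 0.0044 0.1364] [ 0.0001  0.     -0.    ] rows 1.0
```

View pics/s22.png

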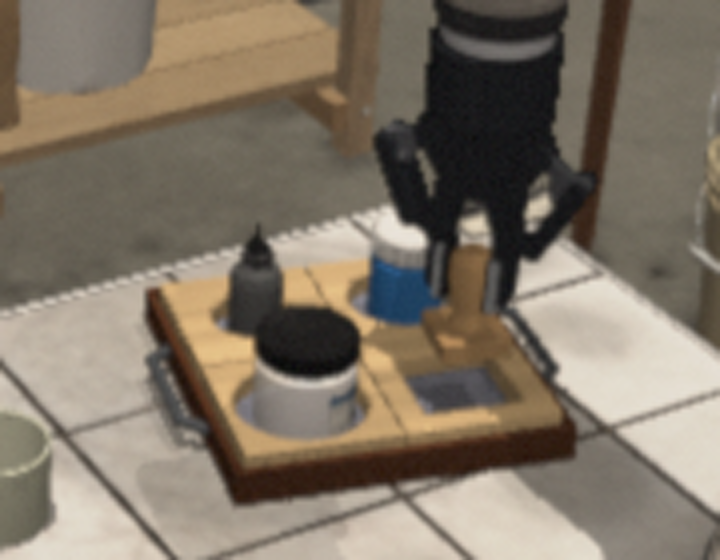

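Call:
send_rows --pt "1 0.003 0.003 0.05 0 0 0" --pt "1 0.003 0.003 0.085 0 0 0" --pt "1 0.003 0.003 0.11 0 0 0" --pt "1 0.003 0.003 0.125 0 0 0" --pt "1 0.003 0.003 0.136 0 0 0" --pt "1 0.003 0.003 0.136 0 0 0" --pt "1 0.003 0.003 0.136 0 0 0"

```text
clock: 26.78
ee_pos: [498.5, -196.3, 45.0]
eef_rot: [[-0.509, 0.861, 0.001], [0.861, 0.509, -0.0], [-0.001, 0.001, -1.0]]
ft_force: [-0.4, 0.3, -1.8]
opening: 26.6
```

```bash
python3 go.py 499.2,-195.1,44,30.7;  python3 -c "
from h import *
im=snapshot('scene');cv2.imwrite('pics/s23.png',cv2.resize(im[130:270,300:480,::-1],None,fx=4,fy=4,interpolation=cv2.INTER_CUBIC))"
```

```text
t 26.78 [ 498.5 -196.3   45. ] jaw az 30.6 open 26.6 F [-0.4  0.3 -1.8] q [ 46.  31. -36. 102.  22.  54.  32.]
499.2,-195.1,44,30.7 -> [0.0023 0.0039 0.0034] [ 0.0001  0.0001 -0.0002] rows 0.0
```

View pics/s23.png

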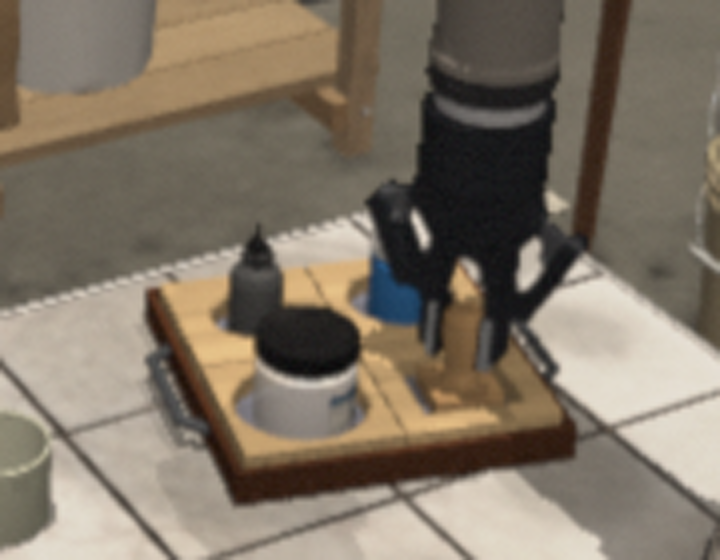

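The stamp's foot is inside the square well with the wider gap at the left. I nudge about 2 mm toward +y, settle it and release.

Call:
send_rows --pt "1 0.007 0.004 0 0 0 0" --pt "1 0.007 0.004 0.003 0 0 0" --pt "1 0.007 0.004 0.004 0 0 0" --pt "1 0.007 0.004 0.004 0 0 0" --pt "0.5 0.007 0.004 0.004 0 0 0" --pt "0.3 0.007 0.004 0.004 0 0 0" --pt "0.3 0.007 0.004 0.004 0 0 0" --pt "0.3 0.007 0.004 0.004 0 0 0" --pt "0.3 0.007 0.004 -0.06 0 0 0" --pt "0.2 0.007 0.004 -0.16 0 0 0" --pt "0.2 0.007 0.004 -0.28 0 0 0" --pt "0 0.007 0.004 -0.4 0 0 0"

```text
clock: 27.83
ee_pos: [497.2, -193.4, 165.3]
eef_rot: [[-0.51, 0.86, -0.002], [0.86, 0.51, 0.001], [0.002, -0.001, -1.0]]
ft_force: [0.7, -0.4, 0.6]
opening: 78.8
```

```bash
python3 go.py 340,-320,200,0;  python3 -c "
from h import *
im=snapshot('scene');cv2.imwrite('pics/s24.png',cv2.resize(im[130:270,300:480,::-1],None,fx=4,fy=4,interpolation=cv2.INTER_CUBIC))"
```

```text
t 27.83 [ 497.2 -193.4  165.3] jaw az 30.6 open 78.8 F [ 0.7 -0.4  0.6] q [ 49.  23. -40.  94.  16.  69.  36.]
340,-320,200,0 -> [-0.0955 -0.6661 -0.1152] [-0.0003 -0.0003  0.0851] rows 4.9
```

View pics/s24.png

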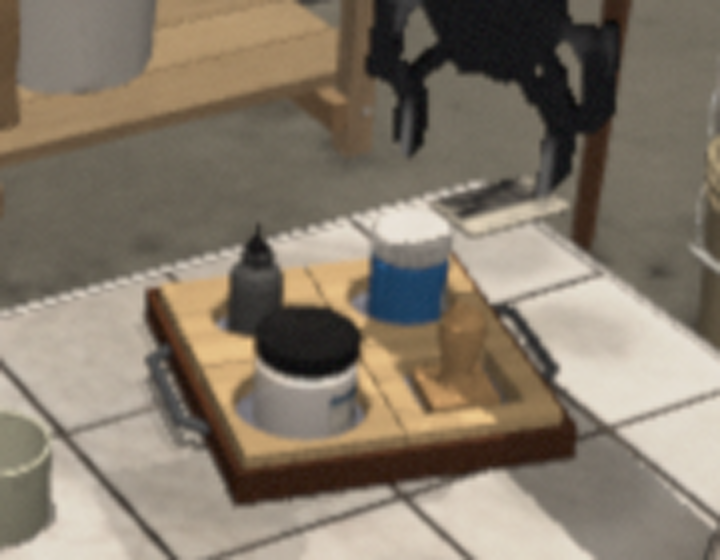

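Call:
send_rows --pt "0 -0.01 -0.02 -0.12 0 0 0" --pt "0 -0.05 -0.4 -0.12 0 0 0.05" --pt "0 -0.095 -0.66 -0.12 0 0 0.085" --pt "0 -0.095 -0.66 -0.12 0 0 0.085" --pt "0 -0.095 -0.66 -0.12 0 0 0.085" --pt "0 -0.095 -0.66 -0.12 0 0 0.085" --pt "0 -0.095 -0.66 -0.12 0 0 0.085" --pt "0 -0.095 -0.66 -0.12 0 0 0.085"

```text
clock: 28.55
ee_pos: [340.6, -320.5, 200.4]
eef_rot: [[0.004, 1.0, -0.001], [1.0, -0.004, -0.0], [-0.0, -0.001, -1.0]]
ft_force: [0.4, 0.7, -0.0]
opening: 85.4
```

```bash
python3 go.py;  python3 -c "
from h import *
im=snapshot('top');cv2.imwrite('pics/t2.png',im[:,:,::-1]);cv2.imwrite('pics/t2b.png',cv2.resize(im[150:300,350:500,::-1],None,fx=4,fy=4,interpolation=cv2.INTER_CUBIC))
im=snapshot('scene');cv2.imwrite('pics/s25.png',im[:,:,::-1]);cv2.imwrite('pics/s25b.png',cv2.resize(im[170:260,330:450,::-1],None,fx=6,fy=6,interpolation=cv2.INTER_CUBIC))"
```

```text
t 28.55 [ 340.6 -320.5  200.4] jaw az -0.2 open 85.4 F [ 0.4  0.7 -0. ] q [ 68.  12. -32. 101.   7.  69.  35.]
```

View pics/t2.png

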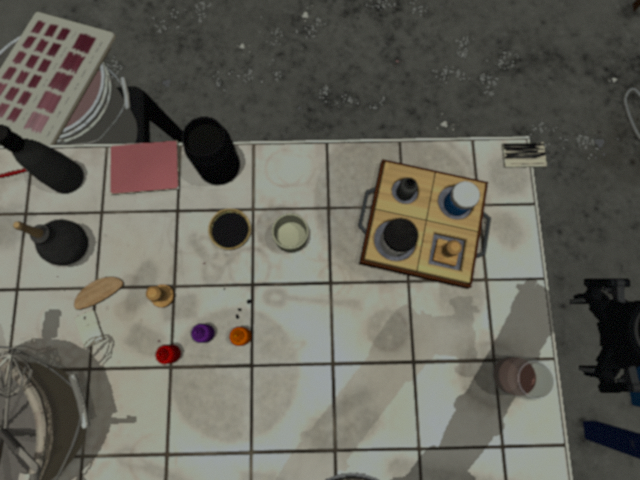

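View pics/t2b.png

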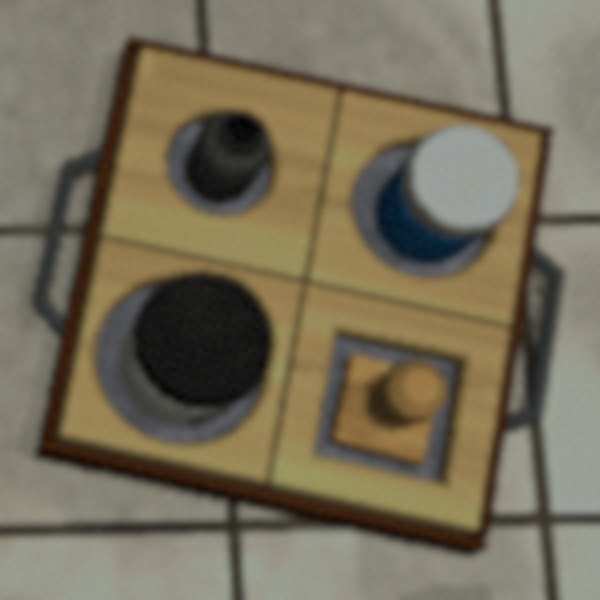

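View pics/s25b.png

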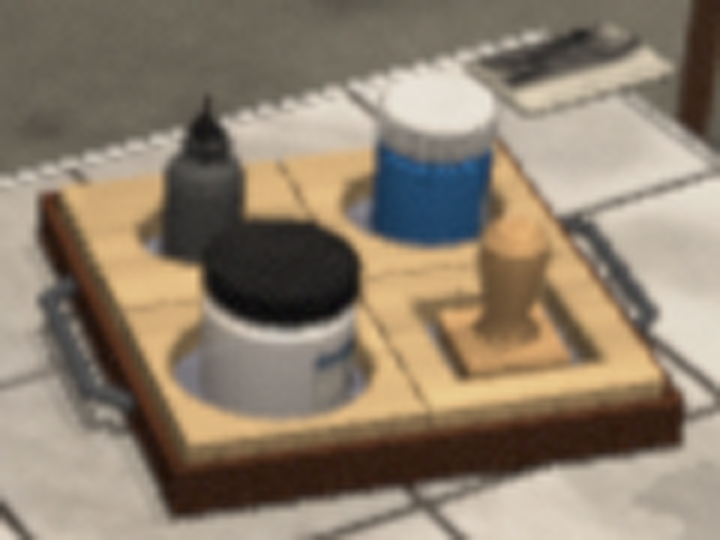

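```bash
python3 - <<'E'
from h import *
zb=lambda u,v:(350+u/4,150+v/4)
for n,u,v,z in [("potS lid",464,178,79),("potL lid",203,340,79),("drop tip",240,127,96),("stamp top",417,388,80),("stamp foot c",383,405,28),("wellM",425,208,14),("wellL",183,361,14),("wellS",220,163,14)]: print(n,back("top",zb(u,v),z).round(1))
for n in "pot_large pot_small dropper stamp_square stamp_round open_cup".split():
    for d in tip_of(n,"top")[:4]+tip_of(n,"scene")[:0]: print(n,round(d["p"],2),w("top",d["position"]).round(1))
E
```

```text
potS lid [ 594.6 -222.7   79. ]
potL lid [521.1 -98.8  79. ]
drop tip [ 615.2 -118.    96. ]
stamp top [ 497.1 -192.6   80. ]
stamp foot c [ 499.3 -192.2   28. ]
wellM [ 599.9 -224.9   14. ]
wellL [ 525.4 -101.4   14. ]
wellS [ 625.  -125.5   14. ]
pot_large 0.89 [ 524.3 -100.7   19. ]
pot_small 0.69 [ 599.9 -217.8   14.2]
dropper 0.91 [353.3 197.1   1.5]
dropper 0.8 [ 626.9 -125.7   16.6]
dropper 0.74 [352.5 262.6   3.7]
dropper 0.56 [317.8 324.3   0. ]
stamp_square 0.86 [ 497.4 -188.    16.4]
open_cup 0.57 [536.6 101.5   2.5]
```

```bash
python3 -c "
from rig import *
print(manip.job_done(), monitor.sense()['clock'])"
```

```text
the job is handed in; nothing more can be done
the job is handed in; nothing more can be done
```

The caddy is packed and handed in at about 28.7 s of the 109 s limit. The large pot, small pot, dropper bottle and square-footed stamp went in one after another, in that order.

**Last check:** The final top and scene pictures, taken with the arm clear, show each item standing upright on the floor of its matching well. The square stamp's foot sits parallel to the well's sides. The round stamp, open cup, tin and coloured bottles appear to stand where they were.

**Forces:** The highest external force any reading showed was about 6 N. I read it only between moves.

**Disagreements:**
- **Dropper nozzle:** its measured top came out about 5–6 mm off the grip centre. The same kind of offset showed before I moved it, so I took it as measuring error, and the scene view shows the bottle upright.
- **Detectors:** they agreed with the final positions to about 4 mm, except the stamp, which they put 5–7 mm from where I measured it. The round stamp was not reported in the last query but is visible in the picture.
- **Grip widths:** the dropper (33.9 mm) and the stamp handle (26.5 mm) read slightly under their nominal 35 and 29 mm. Both held without slipping.

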